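# Roll a tin into the tin rack and wedge the row

### The arm

A 6-joint arm with a two-finger parallel gripper is mounted at the origin on a cart in front of the work surface, level with it; the furniture and walls round the work are solid. World frame = base frame: x ahead of the robot, y to its left, z up, the work surface at z = 0. Lengths are in mm, angles in degrees, forces in N, time in s.
With the tool pointing down it reaches from about 300 to 850 mm from the base axis. Payload 4.2 kg.
Tool frame: the origin (TCP) lies midway between the tips of the shut fingers; the grasp point (between the pads) lies 19 mm behind it; z points along the fingers, x is the direction in which the jaws open and shut, and the axes are right-handed (so a half turn about z gives the same grasp; the last joint's range is limited). The gripper opens to 91 mm and grips with 3 to 60 N. Pads are 32 mm wide; open, the fingers measure 118 mm over their backs; the gripper's body (76 mm by 178 mm) begins 60 mm behind the grasp point.
Start: joints at [66.864, 18.312, 89.639, -0, 72.044, -1.146], TCP at [215.31, 533.183, 213.976] pointing down, gripper open.
Joint ranges: [-177.97, 177.97], [-48.28, 115.42], [12.27, 149.76], [-77.06, 257.06], [2.81, 150.46], [-146.56, 146.56]. Speed limits (degrees/s): [147.25, 147.25, 180, 180, 180, 180].

### API

Orientations are given as [roll, pitch, yaw] about the fixed x, y, z axes, in that order (R = Rz(yaw) Ry(pitch) Rx(roll)).
In Python, from workcell import env gives the robot as it stands. The module is installed in compiled form; this text tells all that it offers.
- The arm moves only by the tool drive_tool, never from a script. Its argument "series" is a list of rows, each a list of 3 entries, a list of its own where there are three numbers: the closure, from 0 (fully open) to 1 (shut), then the shift along the tool's x, y, z in mm, then the turn, a rotation vector about the tool's x, y, z in rad. In form: [[gripper, [dx, dy, dz], [rx, ry, rz]], ...]. A call has exactly 5 rows; each row is the pose to reach, as a shift and turn from the pose commanded when the call began, along the tool's axes at that moment; what a row does not reach only later rows make up. A row lasts 1/10 s, in which the tool goes at most 50 mm and 8.59 degrees, less where a joint would pass 70% of its speed; a pose out of reach is approached as far as the arm can. A call with a gripper value outside its range is refused whole. The fingers move at their own pace and stop on an object; "squeeze" is the grip in N (left out, the last holds). Time passes only in rows, so rows that repeat a pose let the fingers close, or fill a call up. It gives the time, the measured TCP pose, the force and the opening at its end, in the units of the state.
- env.state(): the state, without advancing time (a new reading comes with each control period).
- env.grab_frame(name): name is "scene" or "top"; returns a dict with "image" (384x512x3 uint8, red, green, blue), "K" (3x3 intrinsics, pixels), "origin" and "orientation" of the camera in the world. Camera axes: x right, y down, z forward; pixel columns grow to the right and rows downward; lengths in mm; the calibration is good to about 2 mm. A picture is of the moment at which its call begins. There is no depth.
- env.job_done(): hands the job in, once; it reports no verdict.
The state is a dict: "time_s": time; "qpos": joint angles; "qvel": joint speeds; "effort": joint torques, N m; "ee_pos": TCP position; "ee_rot": TCP orientation; "force": force on the tool from outside, world axes, zero at the start; "torque": the same for the moment, N m; "gripper_width": finger opening in mm.
Only numpy, scipy, OpenCV 4.12 (cv2) and the standard library are available. Lean on these libraries where they do the work, as an engineer would, in place of code of your own. Each camera call takes 0.05 s, during which the arm holds its last target.

### The job

Put the loose tin away in the low tin rack: without picking it up, roll it on its side along the worktop into the rack's mouth and over the brass strip, and let it down gently under your fingertips behind the strip so that it does not knock against the tin already there. Then push the wooden wedge key in until it holds the row of tins tight, and let go. Never press or shove hard on the tin or the key, and leave the cups, the pepper mill and the tea tin alone.

Things in the scene. Friction and masses are not known exactly. Their poses are not given: they have to be found in the camera images.
- tin: loose ribbed steel tin with a plain paper band, lying on its side before the rack's mouth: 83 mm across (radius 41.5), 114 mm long, about 0.6 kg. Origin at its middle, on its axis; own x along that axis (y, z turn as it rolls). Rolls easily, runs on a little; slippery (friction about 0.4). Push it at mid-height, 42 mm up; a fingertip that sticks to its top goes twice as far as the tin
- row_tin: identical tin already lying in the rack, loose. Origin at its middle, on its axis; own x along that axis. It can roll a few mm before it meets the end stop
- tin_rack: low dark wood rack, fixed, with no floor. Tins lie in it with their axes along its x and are rolled in towards its -y. Origin on the worktop at the middle of the brass strip, z up. Rails 24 mm high, 14 thick, inner faces at x = -60.5 and 60.5 mm, y from 56 to -186; mouth pieces flare to +-78 mm at y = 110. Key guide 60 mm high on the near rail: x -87 to -60, y 0 to 52 mm
- wedge_key: light wood wedge key, 22 mm high, its middle 42 mm above the worktop, sliding in the guide; starts drawn out. Moves along the rack's +x and 1 mm to -y per 4 mm in, 54 mm at most; slides at about 3 N and stays put. Meets the tin's mouth side after 12 to 46 mm, pushes the row to the stop and holds it tight when pushed with 8 to 12 N. Origin at its outer end; axes as the rack's
- key_end (a point): middle of the flat outer face of the key's knob (21 mm across), the face to push on, towards the rack's +x; 152 mm out from the channel's middle line when fully drawn out
- espresso_a: small white cup with a green band, 63 x 88 x 51 mm, standing on the worktop; leave alone. Origin under its middle
- espresso_b: its twin, likewise to be left alone
- pepper_mill: dark wood pepper mill, 58 mm in diameter, 170 mm high, standing; leave alone. Origin under its middle
- tea_tin: upright round green tea tin, 69 mm in diameter, 89 mm high; leave alone. Origin under its middle
- strip_top (a point): top of the brass strip at its middle: half-round (12 mm radius arc) across the channel along the rack's y = 0, 4 mm high, 18 wide. A tin meets it with its axis at y = 20 mm, is 4 mm higher at y = 0, down in the bay at y = -20. Pushed from behind it jams there; fingertips pressed on its top with 8 to 14 N roll it over; let go on the crest, it lurches down
- stop_nominal (a point): about where the end stop's face is, 42 mm up, at the closed end: a wooden block with a brass thumbscrew. It is set anew each time up to 5 mm beyond this point (further to -y) and this is not measured, so the two tins have 3 to 8 mm of play between strip and stop
Not all that is in view belongs to the job. What is shaped like the row_tin but turquoise is not meant.

How it is judged:
By the outcome, as a careful person would: the job done as asked, in the order asked, and still so for the second after the job is handed in, with the robot touching nothing.
It also fails if it takes over 64 s, if anything falls off the work surface, if the arm or the gripper's body presses on something with over 40 N, if the wrist force passes 120 N, or if a joint passes its speed limit or range.

## Working session

There is one attempt and no reset: what is moved stays moved. The work goes in short steps, Python scripts to look and compute and a tool call to move; the robot and the scene stay as the last step left them, time stands still between calls to the robot, and variables do not carry over. Pictures are saved under pics/ and viewed, and the job is handed in when it is done.

Besides the shell and the picture viewer there is one more tool, called after ">>>" as name([rows], argument=value, ...), one row to a line, values as JSON. drive_tool: Moves the arm, as the interface text tells. Its arguments: {"type":"object","properties":{"series":{"type":"array","items":{"type":"array"}},"squeeze":{"type":"number"}},"required":["series"]}

```bash
mkdir -p pics; cat > h.py <<'E'
import numpy as np,cv2
from workcell import env
from scipy.spatial.transform import Rotation as R
E
python3 - <<'E'
from h import *
print(env.state())
import pickle
for n in ("scene","top"):
    f=env.grab_frame(n); pickle.dump(f,open(n+"0.pkl","wb"))
    print(n,f["K"],f["origin"],f["orientation"])
    cv2.imwrite(f"pics/{n}0.png",cv2.resize(f["image"][:,:,::-1],(800,600),interpolation=cv2.INTER_CUBIC))
E
```

```text
{'time_s': 0.0, 'qpos': array([ 6.68637255e+01,  1.83511810e+01,  8.97071083e+01, -9.04357271e-04,
        7.20452283e+01, -1.14536909e+00]), 'qvel': array([ 0.13866162,  0.01462399,  0.07677108, -0.01725799, -0.08277994,
        0.03509524]), 'effort': array([ 7.38797098e-04, -4.12459910e+01, -2.31981021e+01,  7.25237536e-02,
        4.57353937e-02, -1.47010137e-04]), 'ee_pos': array([215.10820986, 532.68597075, 213.12015516]), 'ee_rot': array([-1.79998790e+02,  1.03514137e-01,  6.80093752e+01]), 'force': array([-0.38940284, -0.71497022,  0.35852514]), 'torque': array([-0.01036773, -0.02311865, -0.00282135]), 'gripper_width': 91.21741719846071}
scene [[379.56519855   0.         256.11192201]
 [  0.         379.56519855 182.31436011]
 [  0.           0.           1.        ]] [ 167.4060715  -299.2531258  1048.71462716] [-150.9863567    -0.24998192  -43.18463325]
top [[386.68236179   0.         249.79343863]
 [  0.         386.68236179 190.8536409 ]
 [  0.           0.           1.        ]] [ 388.10128893   73.58597325 1180.23336076] [-172.75615457    0.19736189  -90.51079628]
```

View pics/scene0.png

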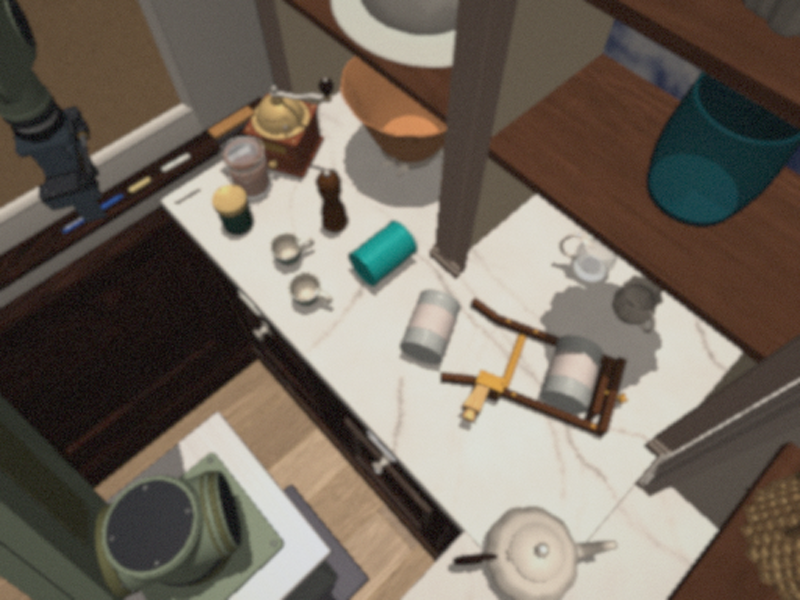

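View pics/top0.png

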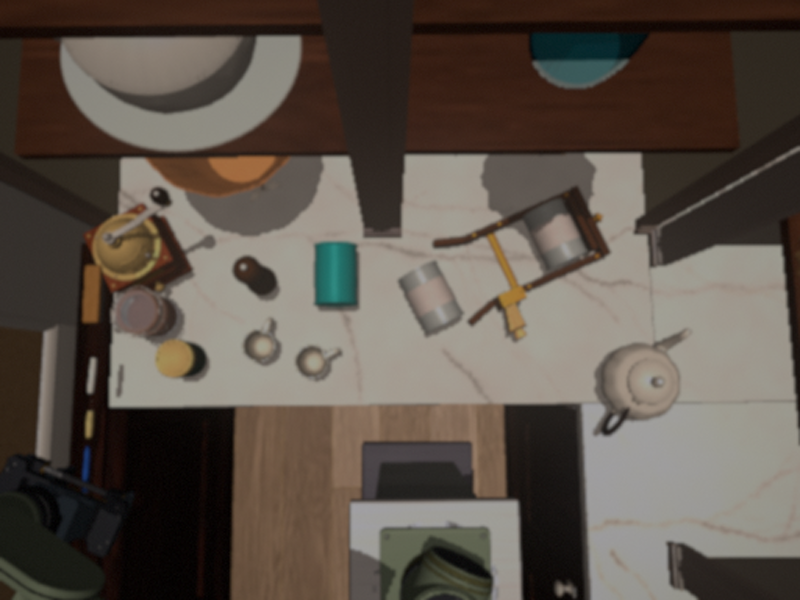

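```bash
cat >> h.py <<'E'
import pickle
def cam(f):
    r=R.from_euler('xyz',f["orientation"],degrees=True).as_matrix()
    return np.array(f["K"]),r,np.array(f["origin"])
def ray(f,u,v):
    K,r,o=cam(f); d=r@np.linalg.inv(K)@np.array([u,v,1.]); return o,d
def onz(f,u,v,z):
    o,d=ray(f,u,v); return o+d*(z-o[2])/d[2]
def proj(f,p):
    K,r,o=cam(f); c=(np.asarray(p,float)-o)@r; q=c@K.T; return q[...,:2]/q[...,2:]
def tri(f,a,g,b):
    o1,d1=ray(f,*a);o2,d2=ray(g,*b)
    s=np.linalg.lstsq(np.c_[d1,-d2],o2-o1,rcond=None)[0]
    p,q=o1+d1*s[0],o2+d2*s[1]; return (p+q)/2,np.linalg.norm(p-q)
def load(n): return pickle.load(open(n+".pkl","rb"))
E
python3 - <<'E'
from h import *
s,t=load("scene0"),load("top0")
k=.64
print("post",tri(s,(450*k,262*k),t,(380*k,234*k)))
c=s["image"][175:290,240:410]; cv2.imwrite("pics/s0c.png",cv2.resize(c[:,:,::-1],None,fx=4.7,fy=4.7,interpolation=cv2.INTER_CUBIC))
c=t["image"][110:230,245:400]; cv2.imwrite("pics/t0c.png",cv2.resize(c[:,:,::-1],None,fx=5,fy=5,interpolation=cv2.INTER_CUBIC))
E
```

```text
post (array([671.64615034,  91.72117845,   6.87195999]), np.float64(13.611292185984825))
```

View pics/s0c.png

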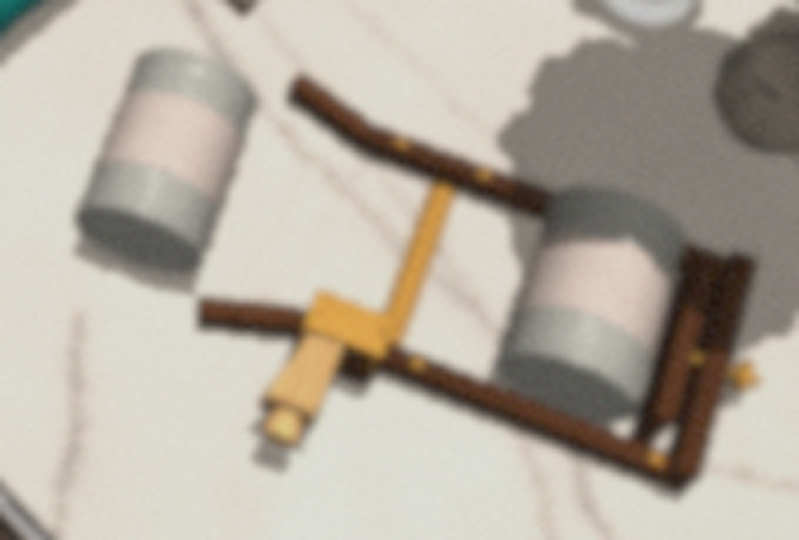

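View pics/t0c.png

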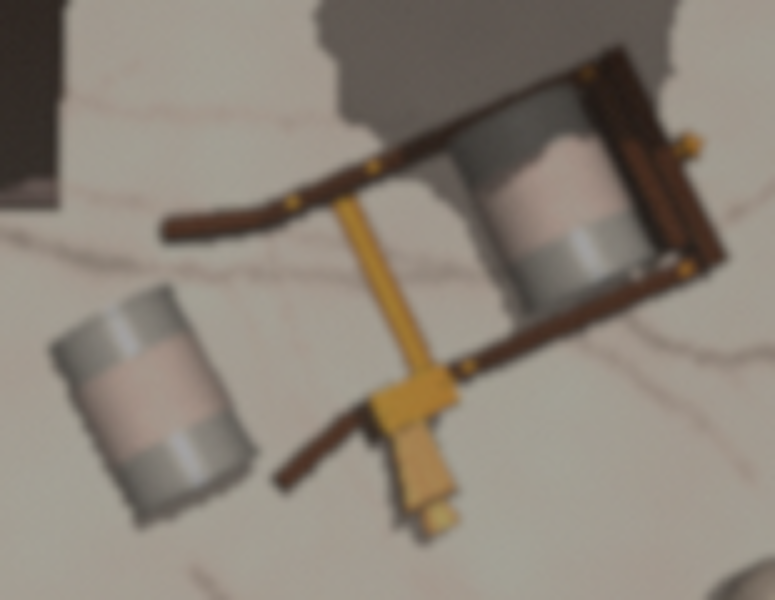

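```bash
cat > fit.py <<'E'
from h import *
from scipy.optimize import least_squares
s,t=load("scene0"),load("top0")
P=[((60.5,0,4),(345,203),(443,187)),((-60,52,60),(370,405),(320,292)),((-60,0,60),(440,368),(400,325)),((-87,0,60),(458,395),(385,358)),((-87,52,60),(388,432),(305,322)),
((85,110,24),(165,222),(297,88)),((-85,110,24),(285,482),(203,308)),((67.5,56,24),(272,213),(365,135)),((-67.5,-100,24),(578,325),(538,412))]
M=np.array([p[0] for p in P],float);T=np.array([p[1] for p in P])/5+[245,110];S=np.array([p[2] for p in P])/4.7+[240,175]
M=M[:8];T=T[:8];S=S[:8]
def W(q,m): return R.from_euler('z',q[2]).apply(m)+[q[0],q[1],0]
def res(q): return np.r_[(proj(t,W(q,M))-T).ravel(),(proj(s,W(q,M))-S).ravel()]
r=least_squares(res,[520,-140,0.4],loss='soft_l1',x_scale=[1,1,.01]); q=r.x
if __name__=="__main__":
    print(q,np.degrees(q[2]));print(res(q).reshape(2,-1,2).round(1))
    np.save("rack.npy",q)
    L=[]
    for sg in(1,-1):
        for x in(60.5,74.5): L+=[[(sg*x,56,24),(sg*x,-186,24)]]
        L+=[[(sg*78,110,24),(sg*60.5,56,24)]]
    L+=[[(-60.5,0,4),(60.5,0,4)],[(-60.5,-186,24),(60.5,-186,24)]]
    g=[(-60,52,60),(-60,0,60),(-87,0,60),(-87,52,60)]
    L+=[[g[i],g[(i+1)%4]] for i in range(4)]
    for f,n,off,k in((t,"t",(245,110),5),(s,"s",(240,175),4.7)):
        w,h=(155,120) if n=="t" else (170,115)
        c=f["image"][off[1]:off[1]+h,off[0]:off[0]+w,::-1]
        c=cv2.resize(c,None,fx=k,fy=k,interpolation=cv2.INTER_CUBIC)
        for l in L:
            a=(proj(f,W(q,np.array(l,float)))-off)*k+k/2
            cv2.line(c,tuple(map(int,a[0])),tuple(map(int,a[1])),(0,255,0),1)
        cv2.imwrite(f"pics/{n}ov.png",c)
E
python3 fit.py
```

```text
[ 6.08299850e+02 -1.46971257e+02  4.09956310e-01] 23.488766326752028
[[[-0.5 -0.6]
  [-0.9 -1.5]
  [ 1.1 -1.2]
  [ 1.5  1.7]
  [-0.6  1.5]
  [ 0.5  1.3]
  [ 0.1  0.1]
  [-2.4  1.1]]

 [[ 0.5 -0. ]
  [-0.8 -0.9]
  [ 0.1 -0.8]
  [ 0.2  0.9]
  [-0.9  1.3]
  [ 0.7 -1.6]
  [ 0.4  0.3]
  [ 1.2 -0.4]]]
```

View pics/tov.png

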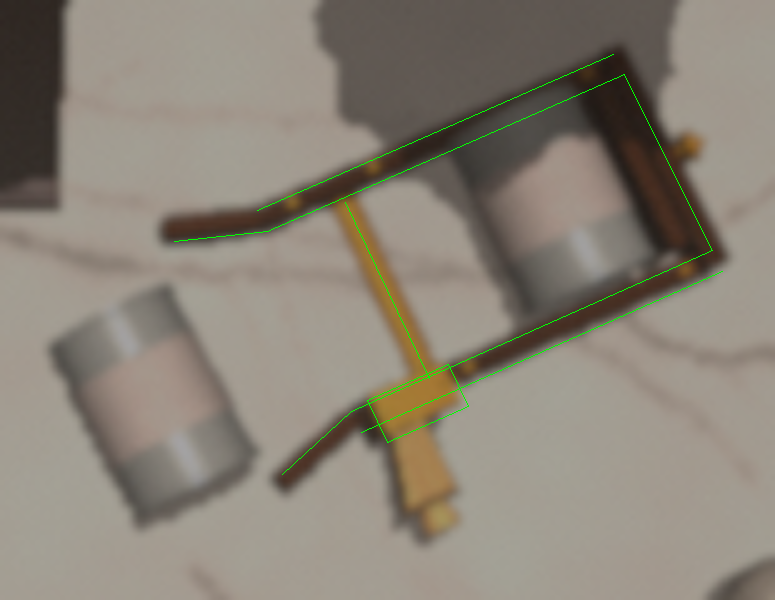

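View pics/sov.png

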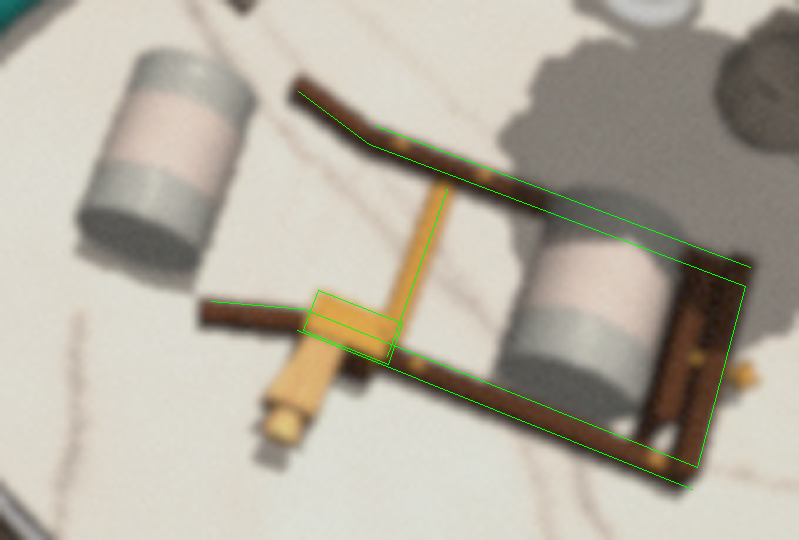

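```bash
cat > fit2.py <<'E'
from h import *
from scipy.optimize import minimize
from scipy.spatial import ConvexHull
s,t=load("scene0"),load("top0")
def W(q,m): return R.from_euler('z',q[2]).apply(np.asarray(m,float))+[q[0],q[1],0]
def box(x0,x1,y0,y1,z0,z1): return np.array([(x,y,z) for x in(x0,x1) for y in(y0,y1) for z in(z0,z1)],float)
def mouth(sg): return np.array([(sg*(x),y,z) for x,y in((60.5,56),(74.5,56),(78,110),(92,110)) for z in(0,24)],float)
DARK=[box(60.5,74.5,-100,56,0,24),box(-74.5,-60.5,-150,56,0,24),mouth(1),mouth(-1)]
BR=[box(-87,-60,0,52,24,60)]
STR=[np.array([(x,y,z) for x in(-60.5,60.5) for y,z in((-9,0),(9,0),(-3,4),(3,4))],float)]
k=4
def masks(f):
    im=cv2.resize(f["image"],None,fx=k,fy=k,interpolation=cv2.INTER_CUBIC)
    hsv=cv2.cvtColor(im,cv2.COLOR_RGB2HSV)
    v=hsv[...,2].astype(int);sa=hsv[...,1].astype(int);h=hsv[...,0]
    dark=(v<95)&(sa>60)
    brass=(v>100)&(sa>125)&(h>8)&(h<30)
    return im,dark.astype(np.float32),brass.astype(np.float32)
def rast(f,q,parts,sh):
    m=np.zeros((384*k,512*k),np.uint8)
    for p in parts:
        a=(proj(f,W(q,p))+sh)*k+k/2-.5
        h=cv2.convexHull(a.astype(np.float32)).reshape(-1,2)
        cv2.fillConvexPoly(m,np.round(h*16).astype(np.int32),1,shift=4)
    return m
MS=[(f,)+masks(f) for f in(t,s)]
q0=np.load("rack.npy")
def cost(z):
    q=[q0[0]+z[0],q0[1]+z[1],q0[2]+z[2]/80]; c=0
    for i,(f,im,d,b) in enumerate(MS):
        sh=z[3+2*i:5+2*i]/4 
        g=rast(f,q,BR,sh);st=rast(f,q,STR,sh);st[g>0]=0;dm=rast(f,q,DARK,sh);dm[(g>0)]=0
        # key pocket ignore
        br=((g+st)>0)
        # region: dilated model at reference
        reg=REG[i]
        bb=b*reg; dd=d*reg
        c+=np.abs(bb-br).sum()+np.abs(dd-dm*reg).sum()
    return c/k/k+ (np.asarray(z[3:])**2).sum()*1.0
REG=[]
for f,im,d,b in MS:
    a=rast(f,q0,DARK+BR+STR,np.zeros(2)); a=cv2.dilate(a,np.ones((8*k//2*2+1,)*2))
    ig=rast(f,q0,[box(-175,-92,-5,45,20,60),box(-90,95,-300,-108,0,0)],np.zeros(2))
    if f is s: ig|=rast(f,q0,[box(-58,75,-200,-62,0,83)],np.zeros(2))
    a[ig>0]=0; REG.append(a)
if __name__=="__main__":
    best=None
    z=np.zeros(7)
    for st in (6,3,1.5):
        sim=np.vstack([z]+[z+np.eye(7)[i]*st for i in range(7)])
        r=minimize(cost,z,method='Nelder-Mead',options=dict(initial_simplex=sim,maxfev=500)); z=r.x
        print(r.fun,z.round(2))
    q=np.array([q0[0]+z[0],q0[1]+z[1],q0[2]+z[2]/80]); np.save("rack2.npy",np.r_[q,z[3:]/4]);print(q,np.degrees(q[2]),"shifts px",z[3:]/4)
    for i,(f,im,d,b) in enumerate(MS):
        sh=z[3+2*i:5+2*i]/4
        o=im[...,::-1].copy()
        for parts,col in((DARK,(0,255,0)),(BR+STR,(255,0,0))):
            for p in parts:
                m=rast(f,q,[p],sh); cs,_=cv2.findContours(m,0,2); cv2.drawContours(o,cs,-1,col,1)
        mm=((d+b)>0)&(REG[i]>0); 
        off=(245,110) if i==0 else (270,175)
        c=o[off[1]*k:(off[1]+115)*k,off[0]*k:(off[0]+150)*k]
        mmc=mm[off[1]*k:(off[1]+115)*k,off[0]*k:(off[0]+150)*k]
        cv2.imwrite(f"pics/f2_{i}.png",c); cv2.imwrite(f"pics/f2m_{i}.png",mmc*255)
E
time python3 fit2.py
```

```text
1124.356379416523 [ 2.92  2.08  0.8   1.37 -0.52 -0.89 -2.27]
1124.1882326172763 [ 2.92  2.08  0.79  1.37 -0.52 -0.92 -2.27]
1120.8924975705402 [ 2.91  2.08  0.8   1.36  0.97 -0.92 -2.27]
[ 6.11214045e+02 -1.44889828e+02  4.19899994e-01] 24.05849745243733 shifts px [ 0.34054159  0.24221387 -0.22889133 -0.56651675][ WARN:0@93.396] global loadsave.cpp:1063 imwrite_ Unsupported depth image for selected encoder is fallbacked to CV_8U.

real	1m33.988s
user	1m29.597s
sys	0m0.663s
```

View pics/f2_0.png

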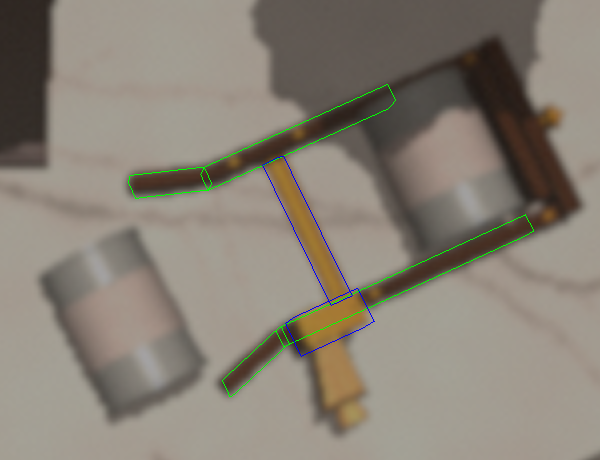

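View pics/f2_1.png

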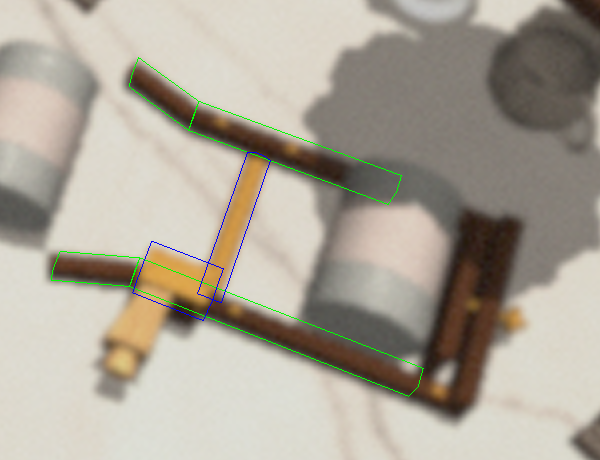

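```bash
cat > tin.py <<'E'
from h import *
from scipy.optimize import least_squares
r2=np.load("rack2.npy"); SH={"t":r2[3:5],"s":r2[5:7]}
def cyl(x,y,yaw,z=41.5,L=114,r=41.5):
    a=np.linspace(0,2*np.pi,60,endpoint=False)
    p=np.vstack([np.c_[np.full(60,sx*L/2),r*np.cos(a),r*np.sin(a)] for sx in(-1,1)])
    return R.from_euler('z',yaw).apply(p)+[x,y,z]
def hull(f,n,q): return cv2.convexHull((proj(f,cyl(*q))+SH[n]).astype(np.float32))
def fit(obs,q0):
    # obs: list of (frame,name,pts)
    def res(q):
        return np.concatenate([[cv2.pointPolygonTest(hull(f,n,q),(float(a),float(b)),True) for a,b in p] for f,n,p in obs])
    r=least_squares(res,q0,x_scale=[1,1,.01],diff_step=1e-4,loss='soft_l1'); return r.x,res(r.x)
def rk(p):
    q=r2[:3]; d=np.asarray(p[:2])-q[:2]; c,s=np.cos(q[2]),np.sin(q[2]); return np.array([c*d[0]+s*d[1],-s*d[0]+c*d[1]])
def wd(p):
    q=r2[:3]; c,s=np.cos(q[2]),np.sin(q[2]); return np.array([c*p[0]-s*p[1]+q[0],s*p[0]+c*p[1]+q[1]])
def overlay(f,n,qs,off,wh,k,out):
    c=f["image"][off[1]:off[1]+wh[1],off[0]:off[0]+wh[0],::-1]
    c=cv2.resize(c,None,fx=k,fy=k,interpolation=cv2.INTER_CUBIC)
    for q in qs:
        h=(hull(f,n,q).reshape(-1,2)-off)*k+k/2
        cv2.polylines(c,[h.astype(np.int32)],True,(0,255,0),1)
    cv2.imwrite(out,c)
E
python3 - <<'E'
from tin import *
s,t=load("scene0"),load("top0")
T=lambda L:np.array(L)/5+[245,110]-.4
S=lambda L:np.array(L)/4.7+[240,175]-.4
pt=T([(50,345),(110,315),(168,287),(212,370),(257,453),(198,490),(138,527),(95,437)])
ps=S([(140,55),(108,135),(78,212),(200,50),(255,97),(228,180),(200,268),(135,258)])
q,e=fit([(t,"t",pt),(s,"s",ps)],[530,-20,.42]); print(q,np.degrees(q[2]),e.round(1)); print("rack",rk(q))
pt2=T([(450,150),(480,225),(520,315),(590,290),(655,245),(580,85)])
ps2=S([(555,195),(525,290),(498,375),(620,190),(688,235),(660,330),(635,415)])
q2,e2=fit([(t,"t",pt2),(s,"s",ps2)],[640,-250,.42]); print(q2,np.degrees(q2[2]),e2.round(1)); print("rack",rk(q2))
np.save("tins.npy",[q,q2])
overlay(t,"t",[q,q2],(245,110),(155,120),5,"pics/tt.png");overlay(s,"s",[q,q2],(240,175),(170,115),4.7,"pics/ts.png")
# knob
print("knob",tri(t,np.array((437,517))/5+[245,110]-.4-r2[3:5],s,np.array((280,425))/4.7+[240,175]-.4-r2[5:7]), "expected rack (-152,~26+) ->",wd((-152,30)))
E
```

```text
[5.33556880e+02 1.73259541e+00 4.82734671e-01] 27.658659271537946 [-0.5  1.  -0.1  0.3  0.5  0.5 -0.8  0.7  0.6  0.6  0.4 -0.2  0.6  0.6
 -0.2  1.2]
rack [-11.13762807 165.54372111]
[ 6.53045561e+02 -2.39412531e+02  3.82700751e-01] 21.927137857280368 [ 0.3 -0.4 -0.5  0.9 -1.  -0.8 -0.3  0.7 -0.5  0.4  0.4  0.6  0. ]
rack [  -0.33638887 -103.36490676]
knob (array([ 464.17585615, -163.58386478,   39.9892143 ]), np.float64(3.620030395575256)) expected rack (-152,~26+) -> [ 460.18825453 -179.46164543]
```

```bash
python3 - <<'E'
import cv2,numpy as np
a=cv2.imread("pics/tt.png");b=cv2.imread("pics/ts.png")
a=cv2.resize(a,None,fx=.5,fy=.5);b=cv2.resize(b,None,fx=.5,fy=.5)
h=max(a.shape[0],b.shape[0]);o=np.zeros((h,a.shape[1]+b.shape[1],3),np.uint8);o[:a.shape[0],:a.shape[1]]=a;o[:b.shape[0],a.shape[1]:]=b;cv2.imwrite("pics/tts.png",o)
E
```

```text
(no output)
```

View pics/tts.png

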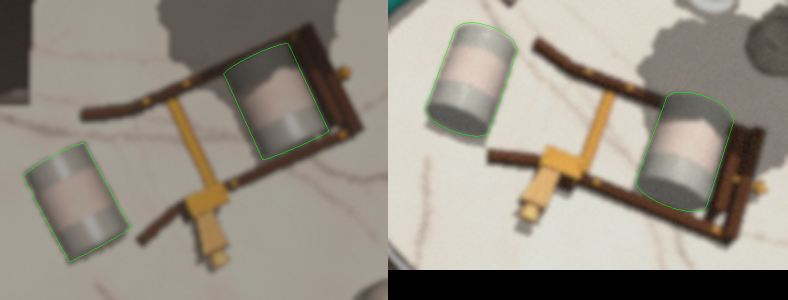

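```bash
python3 - <<'E'
from tin import *
s,t=load("scene0"),load("top0")
k=.64
for z in(0,100,200,300,400,500,600):
    a=[onz(t,u*k,152*k,z)[:2].round() for u in(200,700)]
    b=[onz(s,u*k,v*k,z)[:2].round() for u,v in((495,150),(740,350))]
    print(z,a,b)
print("post top left/right base",onz(t,366*k,234*k,0),onz(t,402*k,236*k,0))
print("teal",onz(t,335*k,245*k,83),onz(t,335*k,305*k,41),onz(t,315*k,275*k,60),onz(t,357*k,275*k,60))
K=[464.2,-163.6]; print("knob rack",rk(K))
print("start",wd((-11,238)))
E
```

```text
0 [array([842., 461.]), array([ 831., -554.])] [array([974., 232.]), array([ 946., -425.])]
100 [array([803., 428.]), array([ 794., -501.])] [array([897., 182.]), array([ 872., -413.])]
200 [array([765., 395.]), array([ 756., -448.])] [array([820., 131.]), array([ 798., -401.])]
300 [array([726., 362.]), array([ 719., -395.])] [array([743.,  80.]), array([ 723., -389.])]
400 [array([688., 329.]), array([ 681., -342.])] [array([666.,  30.]), array([ 649., -377.])]
500 [array([649., 297.]), array([ 643., -288.])] [array([589., -21.]), array([ 575., -365.])]
600 [array([611., 264.]), array([ 606., -235.])] [array([512., -72.]), array([ 501., -353.])]
post top left/right base [667.81374312 123.67672476   0.        ] [663.03735205  51.86103224   0.        ]
teal [627.8845702  177.65117559  83.        ] [520.92071224 181.32920089  41.        ] [575.80261497 217.27242039  60.        ] [575.05369346 138.34145404  60.        ]
knob rack [-141.87045271   42.84827495]
start [504.1443639   67.95068338]
```

```bash
cat > d.py <<'E'
from h import *
import sys
# usage d.py cx cy cz cyaw  tx ty tz tyaw
a=list(map(float,sys.argv[1:])); c,t=a[:4],a[4:]
y=np.radians(c[3]); X=np.array([np.cos(y),np.sin(y),0]);Y=np.array([np.sin(y),-np.cos(y),0])
d=np.array(t[:3])-c[:3]; print("shift",(d@X).round(2),(d@Y).round(2),(-d[2]).round(2),"rz",round(-np.radians(t[3]-c[3]),4))
E
python3 d.py 215.31 533.18 213.98 68.01 494.8 68.8 214 30
```

```text
shift -325.94 433.04 -0.02 rz 0.6634
```

>>> drive_tool([
  [0,[-25,33,0],[0,0,0.05]],
  [0,[-50,66,0],[0,0,0.1]],
  [0,[-75,99,0],[0,0,0.15]],
  [0,[-100,132,0],[0,0,0.2]],
  [0,[-125,165,0],[0,0,0.25]],
])

```text
time_s: 0.6
ee_pos: [321.9, 353.9, 213.7]
ee_rot: [180.0, 0.0, 53.6]
force: [0.0, 0.7, 0.2]
gripper_width: 91.2
```

```bash
python3 - <<'E'
import numpy as np
y=np.radians(68.01);print(215.31+-125*np.cos(y)+165*np.sin(y),533.18-125*np.sin(y)-165*np.cos(y),68.01-np.degrees(.25))
E
python3 d.py 321.47 355.48 214 53.69 494.8 68.8 214 30
```

```text
321.500526118714 355.49046130221745 53.686055121729424
shift -128.38 309.43 -0.0 rz 0.4135
```

>>> drive_tool([
  [0,[-16,38,0],[0,0,0.05]],
  [0,[-32,76,0],[0,0,0.1]],
  [0,[-48,115,0],[0,0,0.15]],
  [0,[-64,154,0],[0,0,0.2]],
  [0,[-80,193,0],[0,0,0.25]],
])

```text
time_s: 1.1
ee_pos: [430.0, 175.1, 213.8]
ee_rot: [-180.0, 0.0, 39.2]
force: [0.6, 0.2, -0.1]
gripper_width: 91.0
```

```bash
cat > adv.py <<'E'
import numpy as np,sys
x,y,z,w,a,b,c,r=map(float,sys.argv[1:]);t=np.radians(w)
print("cmd now",round(x+a*np.cos(t)+b*np.sin(t),2),round(y+a*np.sin(t)-b*np.cos(t),2),round(z-c,2),round(w-np.degrees(r),2))
E
python3 adv.py 321.5 355.49 213.98 53.686 -80 193 0 .25
```

```text
cmd now 429.64 176.73 213.98 39.36
```

```bash
python3 d.py 429.64 176.73 213.98 39.36 494.8 68.8 90 30
```

```text
shift -18.07 124.77 123.98 rz 0.1634
```

>>> drive_tool([
  [0,[-4,30,20],[0,0,0.04]],
  [0,[-9,60,50],[0,0,0.08]],
  [0,[-13,90,80],[0,0,0.12]],
  [0,[-18,115,105],[0,0,0.16]],
  [0,[-18,125,124],[0,0,0.1634]],
])

```text
time_s: 1.6
ee_pos: [494.9, 66.6, 88.0]
ee_rot: [-180.0, 0.1, 29.8]
force: [0.5, 0.9, 0.2]
gripper_width: 91.2
```

```bash
python3 adv.py 429.64 176.73 213.98 39.36 -18 125 124 .1634
python3 - <<'E'
from tin import *
s=env.grab_frame("scene");t=env.grab_frame("top")
pickle.dump(s,open("scene1.pkl","wb"));pickle.dump(t,open("top1.pkl","wb"))
cv2.imwrite("pics/s1.png",cv2.resize(s["image"][120:290,180:410,::-1],None,fx=3.4,fy=3.4,interpolation=cv2.INTER_CUBIC))
cv2.imwrite("pics/t1.png",cv2.resize(t["image"][90:240,200:400,::-1],None,fx=4,fy=4,interpolation=cv2.INTER_CUBIC))
print(env.state()['ee_pos'])
E
```

```text
cmd now 495.0 68.67 89.98 30.0
[493.50914808  67.33443221  87.26933884]
```

View pics/s1.png

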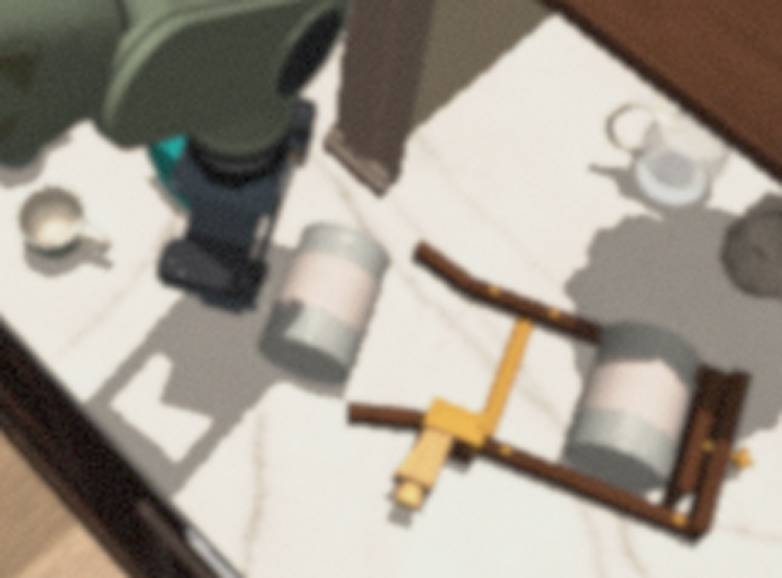

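View pics/t1.png

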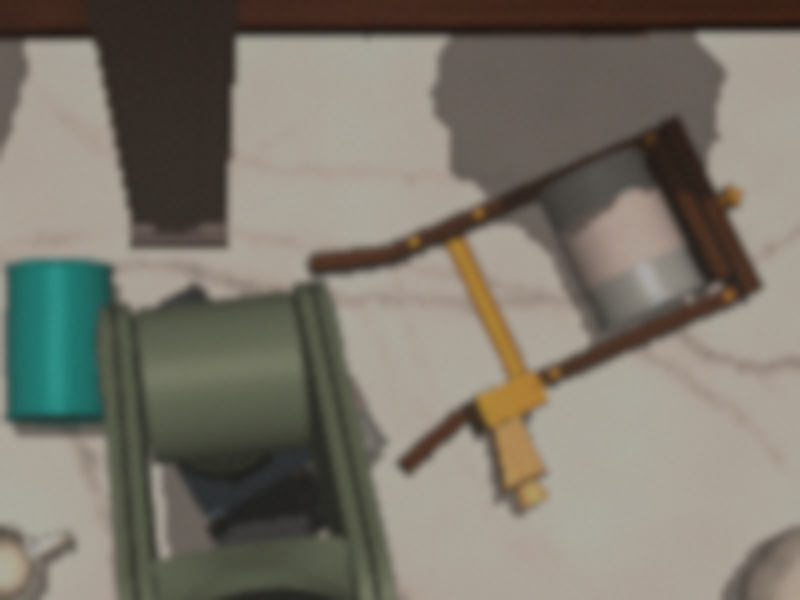

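>>> drive_tool([
  [0,[0,0,15],[0,0,0]],
  [0,[0,0,30],[0,0,0]],
  [0,[0,0,45],[0,0,0]],
  [0,[0,0,55],[0,0,0]],
  [0,[0,0,55],[0,0,0]],
])

```text
time_s: 2.2
ee_pos: [494.2, 69.1, 34.5]
ee_rot: [-179.9, 0.1, 30.0]
force: [-0.4, -0.4, -0.1]
gripper_width: 91.2
```

```bash
cat > snap.py <<'E'
from tin import *
import sys
n=sys.argv[1]
s=env.grab_frame("scene")
pickle.dump(s,open(f"scene{n}.pkl","wb"))
cv2.imwrite(f"pics/s{n}.png",cv2.resize(s["image"][140:290,210:410,::-1],None,fx=4,fy=4,interpolation=cv2.INTER_CUBIC))
st=env.state();print(st['time_s'],st['ee_pos'].round(1),st['ee_rot'].round(2),st['force'].round(2))
E
python3 snap.py 2
```

```text
2.25 [494.8  69.1  35.2] [-1.7998e+02  1.0000e-02  3.0030e+01] [ 0.94  0.65 -0.34]
```

View pics/s2.png

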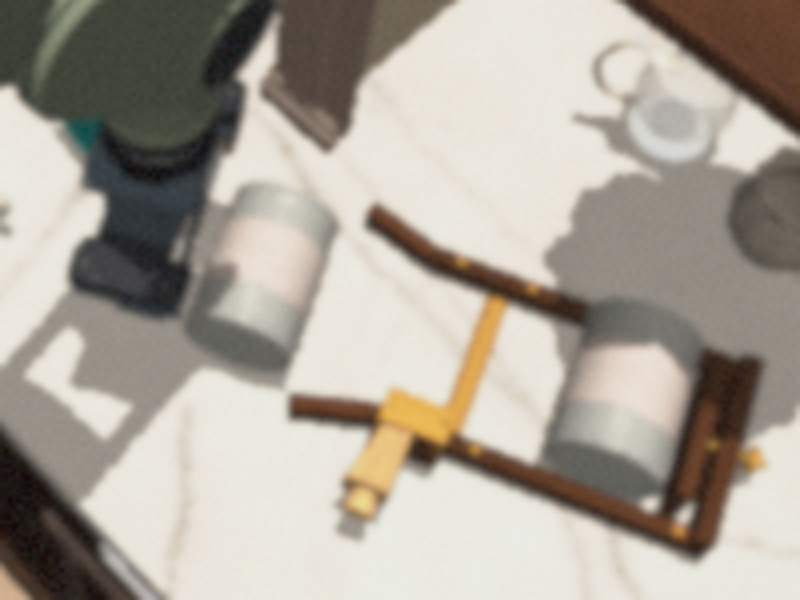

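>>> drive_tool([
  [0,[0,4,0],[0,0,0]],
  [0,[0,8,0],[0,0,0]],
  [0,[0,12,0],[0,0,0]],
  [0,[0,15,0],[0,0,0]],
  [0,[0,18,0],[0,0,0]],
])

```text
time_s: 2.75
ee_pos: [504.3, 52.8, 35.1]
ee_rot: [180.0, -0.0, 30.0]
force: [0.0, 0.3, 0.9]
gripper_width: 91.5
```

>>> drive_tool([
  [0,[0,2,0],[0,0,0]],
  [0,[0,4,0],[0,0,0]],
  [0,[0,6,0],[0,0,0]],
  [0,[0,8,0],[0,0,0]],
  [0,[0,10,0],[0,0,0]],
])

```text
time_s: 3.25
ee_pos: [509.0, 44.3, 34.9]
ee_rot: [-180.0, -0.0, 30.0]
force: [-0.2, -0.4, 1.2]
gripper_width: 91.2
```

```bash
python3 snap.py 3; python3 adv.py 495 68.67 34.98 30 0 28 0 0
```

```text
3.3 [509.3  44.1  34.9] [ 1.7999e+02 -1.0000e-02  3.0000e+01] [ 0.67 -0.01  0.63]
cmd now 509.0 44.42 34.98 30.0
```

View pics/s3.png

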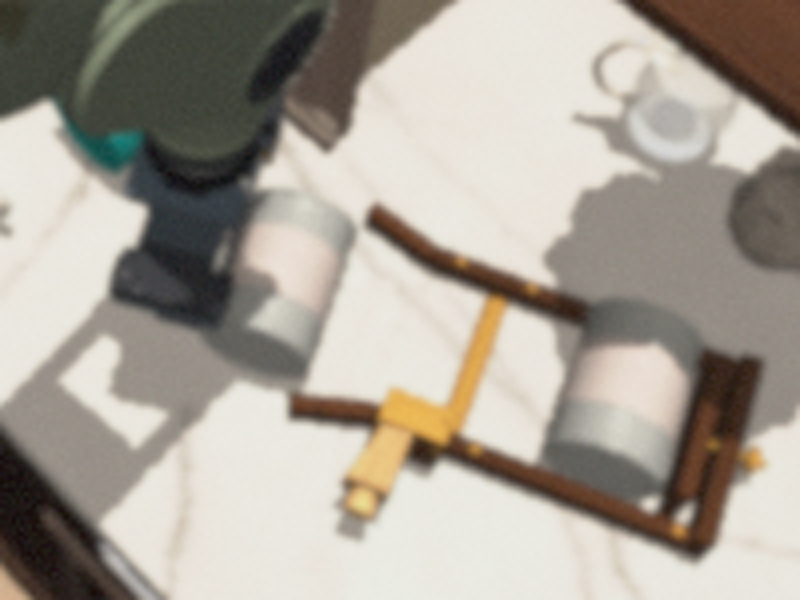

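>>> drive_tool([
  [0,[0,3,0],[0,0,0]],
  [0,[0,6,0],[0,0,0]],
  [0,[0,9,0],[0,0,0]],
  [0,[0,12,0],[0,0,0]],
  [0,[0,15,0],[0,0,0]],
])

```text
time_s: 3.8
ee_pos: [516.7, 31.2, 34.9]
ee_rot: [-180.0, -0.0, 30.0]
force: [0.2, -0.5, -0.1]
gripper_width: 91.4
```

>>> drive_tool([
  [0,[0,3,0],[0,0,0]],
  [0,[0,6,0],[0,0,0]],
  [0,[0,9,0],[0,0,0]],
  [0,[0,12,0],[0,0,0]],
  [0,[0,15,0],[0,0,0]],
])

```text
time_s: 4.3
ee_pos: [524.1, 18.2, 34.9]
ee_rot: [-180.0, -0.0, 30.0]
force: [-0.4, -0.3, 0.1]
gripper_width: 91.1
```

```bash
python3 snap.py 4; python3 adv.py 509 44.42 34.98 30 0 30 0 0
```

```text
4.35 [524.5  17.9  35. ] [ 1.7998e+02 -2.0000e-02  3.0000e+01] [-0.21  0.15 -0.42]
cmd now 524.0 18.44 34.98 30.0
```

View pics/s4.png

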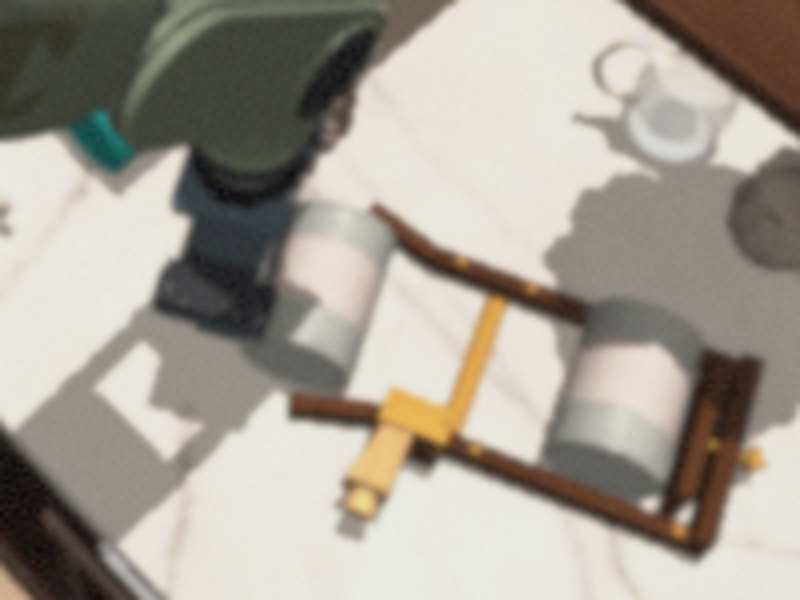

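```bash
cat > fs.py <<'E'
from tin import *
import sys,json
n=sys.argv[1]; pts=json.loads(sys.argv[2]); q0=json.loads(sys.argv[3])
s=load("scene"+n)
p=np.array(pts)/4+[210,140]-.4
q,e=fit([(s,"s",p)],q0); print(q.round(3),"yaw-rack deg",np.degrees(q[2]-r2[2]).round(2),"rack",rk(q).round(1)); print(e.round(1))
overlay(s,"s",[q],(210,140),(200,150),4,f"pics/o{n}.png")
E
python3 fs.py 4 "[[397,240],[372,312],[347,388],[300,390],[335,203],[375,215],[252,358]]" "[555,-35,0.48]"
```

```text
[ 5.52036e+02 -3.79490e+01  4.46000e-01] yaw-rack deg 1.49 rack [-10.4 121.8]
[ 0.   0.6 -0.1 -0.4  0.7 -0.2  1.3]
```

View pics/o4.png

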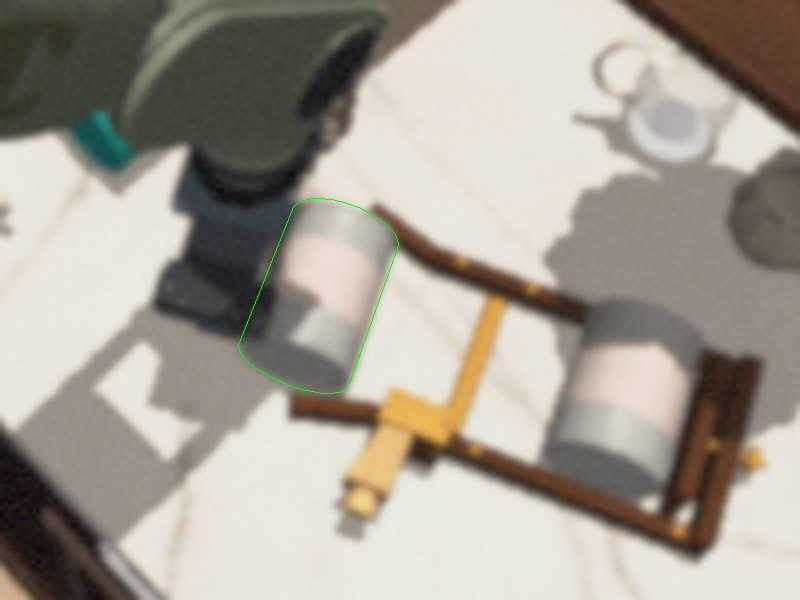

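```bash
python3 fs.py 2 "[[337,225],[310,298],[285,372],[245,180],[295,187],[190,318],[215,240],[225,360]]" "[535,0,0.48]"; python3 fs.py 3 "[[355,228],[327,303],[300,378],[270,192],[315,195],[205,330],[245,368]]" "[540,-10,0.48]"; python3 - <<'E'
from h import *
o=[cv2.resize(load("scene"+n)["image"][175:245,255:330,::-1],None,fx=5.3,fy=5.3,interpolation=cv2.INTER_CUBIC) for n in "34"]
cv2.imwrite("pics/x34.png",np.hstack(o))
E
```

```text
[5.32928e+02 1.42600e+00 5.21000e-01] yaw-rack deg 5.76 rack [-11.8 165.5]
[-0.2  1.3 -0.4 -0.2  0.3  0.4  0.2  0.5]
[ 5.37571e+02 -1.12220e+01  5.14000e-01] yaw-rack deg 5.42 rack [-12.8 152.1]
[-0.3  1.4  0.2  1.3  0.2  0.4  0.7]
```

View pics/x34.png

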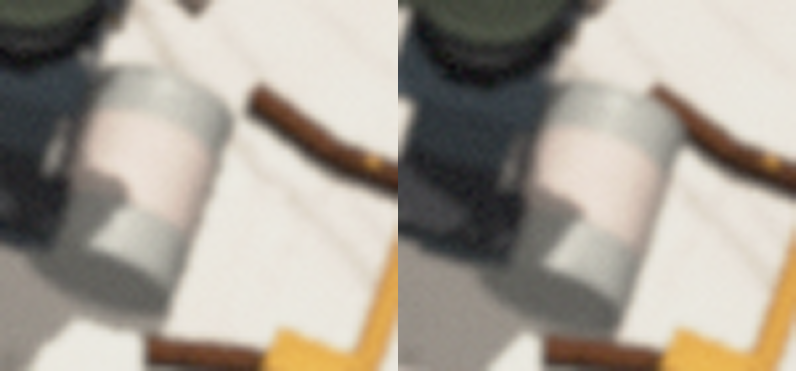

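```bash
python3 - <<'E'
from tin import *
t=env.grab_frame("top");pickle.dump(t,open("top4.pkl","wb"))
s=load("scene4")
a=cv2.resize(t["image"][130:230,240:350,::-1],None,fx=5,fy=5,interpolation=cv2.INTER_CUBIC)
cv2.imwrite("pics/t4.png",a)
for dy in(1.5,3.5,5.9):
    pass
g=[]
for dy in(1.0,3.5,6.0):
    q=[552.0,-37.9,r2[2]+np.radians(dy)]
    overlay(s,"s",[q],(255,175),(75,70),3.5,"pics/tmp.png"); g.append(cv2.imread("pics/tmp.png"))
cv2.imwrite("pics/y4.png",np.hstack(g))
E
```

```text
(no output)
```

View pics/t4.png

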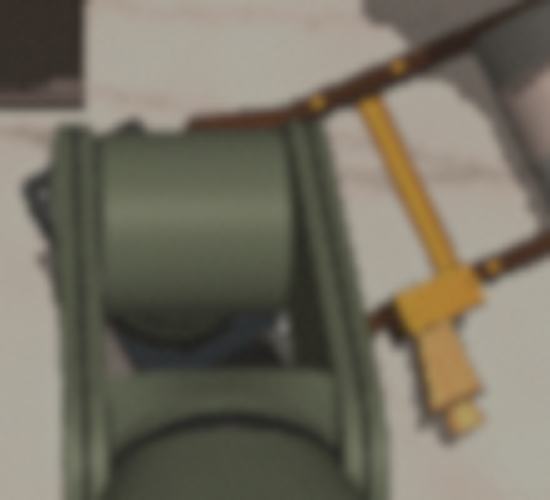

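View pics/y4.png

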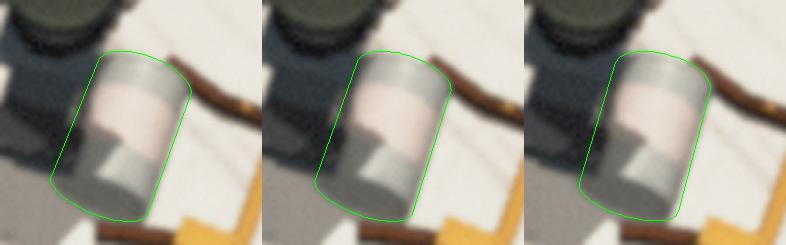

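```bash
python3 - <<'E'
from tin import *
s=load("scene4");g=[]
u=np.array([np.cos(np.radians(30)),np.sin(np.radians(30))])
for a in(-6,-3,0):
    c=np.array([553.2,-31.9])+a*u
    q=[*c,np.radians(30)]; print(a,rk(c))
    overlay(s,"s",[q],(255,175),(75,70),3.5,"pics/tmp.png"); g.append(cv2.imread("pics/tmp.png"))
cv2.imwrite("pics/y4.png",np.hstack(g))
E
```

```text
-6 [-12.87965146 126.20382703]
-3 [ -9.89576717 126.51436612]
0 [ -6.91188287 126.82490521]
```

View pics/y4.png

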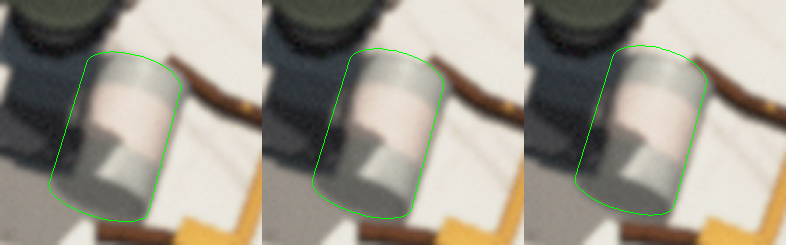

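```bash
cat > wp.py <<'E'
from tin import *
def tcp(x,y,rel,back=57.5):
    w=np.degrees(r2[2])+rel; a=np.radians(w); c=wd((x,y)); return (c-back*np.array([np.sin(a),-np.cos(a)])).round(2),round(w,2)
if __name__=="__main__":
    p=(np.array([524.,18.44]),30.)
    for x,y,rel in((-5.5,95,5.94),(-4,80,5.94),(-2.5,65,4),(-1.2,50,2),(-.5,38,0),(-.5,28,0),(-.5,20,0)):
        q=tcp(x,y,rel); a=np.radians(p[1]);d=q[0]-p[0]
        print((x,y,rel),q,"shift",(d@[np.cos(a),np.sin(a)]).round(2),(d@[np.sin(a),-np.cos(a)]).round(2),"rz",round(-np.radians(q[1]-p[1]),4)); p=q
E
python3 wp.py
```

```text
(-5.5, 95, 5.94) (array([538.71, -10.59]), np.float64(30.0)) shift -1.78 32.5 rz -0.0
(-4, 80, 5.94) (array([546.2 , -23.67]), np.float64(30.0)) shift -0.05 15.07 rz -0.0
(-2.5, 65, 4) (array([555.39, -35.81]), np.float64(28.06)) shift 1.89 15.11 rz 0.0339
(-1.2, 50, 2) (array([564.48, -48.07]), np.float64(26.06)) shift 2.25 15.09 rz 0.0349
(-0.5, 38, 0) (array([571.83, -57.89]), np.float64(24.06)) shift 2.29 12.05 rz 0.0349
(-0.5, 28, 0) (array([575.9 , -67.02]), np.float64(24.06)) shift -0.01 10.0 rz -0.0
(-0.5, 20, 0) (array([579.16, -74.33]), np.float64(24.06)) shift -0.0 8.0 rz -0.0
```

>>> drive_tool([
  [0,[0,3,0],[0,0,0]],
  [0,[0,6,0],[0,0,0]],
  [0,[-1,9,0],[0,0,0]],
  [0,[-1,12,0],[0,0,0]],
  [0,[-1,15,0],[0,0,0]],
])

```text
time_s: 4.9
ee_pos: [530.7, 4.7, 34.9]
ee_rot: [-180.0, -0.0, 30.0]
force: [0.2, 1.7, 0.1]
gripper_width: 91.2
```

>>> drive_tool([
  [0,[0,3,0],[0,0,0]],
  [0,[0,6,0],[0,0,0]],
  [0,[-1,9,0],[0,0,0]],
  [0,[-1,12,0],[0,0,0]],
  [0,[-1,15,0],[0,0,0]],
])

```text
time_s: 5.4
ee_pos: [537.3, -8.7, 34.9]
ee_rot: [-180.0, -0.0, 30.0]
force: [-1.2, 1.8, 1.4]
gripper_width: 91.0
```

```bash
python3 snap.py 5; python3 adv.py 524 18.44 34.98 30 -2 30 0 0;python3 - <<'E'
from tin import *
s=load("scene5");g=[]
for x,y,rel in((-7,97,5.9),(-5,97,5.9),(-6,97,3)):
    q=[*wd((x,y)),r2[2]+np.radians(rel)]
    overlay(s,"s",[q],(265,175),(75,70),3.5,"pics/tmp.png"); g.append(cv2.imread("pics/tmp.png"))
cv2.imwrite("pics/y5.png",np.hstack(g))
E
```

```text
5.45 [537.9  -9.2  35. ] [ 1.7994e+02 -4.0000e-02  3.0020e+01] [-0.19  0.19  0.44]
cmd now 537.27 -8.54 34.98 30.0
```

View pics/y5.png

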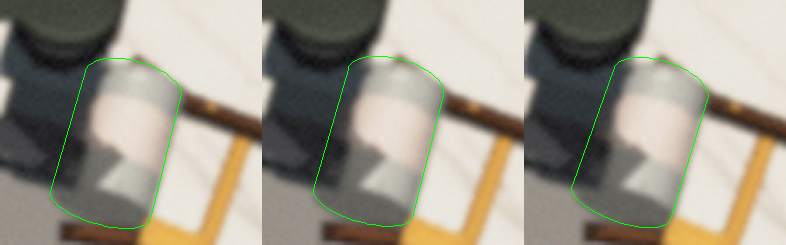

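>>> drive_tool([
  [0,[0,3,0],[0,0,0]],
  [0,[0,6.5,0],[0,0,0]],
  [0,[0,10,0],[0,0,0]],
  [0,[0,14,0],[0,0,0]],
  [0,[0,17.5,0],[0,0,0]],
])

```text
time_s: 5.95
ee_pos: [546.3, -24.1, 34.9]
ee_rot: [180.0, -0.0, 30.0]
force: [-1.2, 1.6, 0.5]
gripper_width: 91.2
```

>>> drive_tool([
  [0,[0.4,3,0],[0,0,0.007]],
  [0,[0.8,6,0],[0,0,0.014]],
  [0,[1.2,9,0],[0,0,0.021]],
  [0,[1.6,12,0],[0,0,0.028]],
  [0,[2,15,0],[0,0,0.034]],
])

```text
time_s: 6.45
ee_pos: [555.5, -35.9, 34.9]
ee_rot: [180.0, -0.0, 28.0]
force: [-0.6, 0.3, 1.9]
gripper_width: 90.9
```

>>> drive_tool([
  [0,[0.4,3,0],[0,0,0.007]],
  [0,[0.8,6,0],[0,0,0.014]],
  [0,[1.4,9,0],[0,0,0.021]],
  [0,[1.8,12,0],[0,0,0.028]],
  [0,[2.2,14,0],[0,0,0.034]],
])

```text
time_s: 6.95
ee_pos: [564.0, -47.2, 35.0]
ee_rot: [180.0, -0.0, 26.1]
force: [-0.0, 0.8, 0.0]
gripper_width: 91.1
```

```bash
python3 snap.py 6; python3 - <<'E'
from tin import *
p=[537.27,-8.54,30.]
for a,b,r in((0,17.5,0),(2,15,.034),(2.2,14,.034)):
    t=np.radians(p[2]);p=[p[0]+a*np.cos(t)+b*np.sin(t),p[1]+a*np.sin(t)-b*np.cos(t),p[2]-np.degrees(r)]
print("cmd",p); a=np.radians(p[2]); c=np.array(p[:2])+57.5*np.array([np.sin(a),-np.cos(a)]); print("tin exp",rk(c))
s=load("scene6");g=[]; x,y=rk(c)
for dx,rel in((-3,1),(0,2),(3,2)):
    q=[*wd((x+dx,y)),r2[2]+np.radians(rel)]
    overlay(s,"s",[q],(270,175),(75,70),3.5,"pics/tmp.png"); g.append(cv2.imread("pics/tmp.png"))
cv2.imwrite("pics/y6.png",np.hstack(g))
E
```

```text
7.0 [564.3 -47.5  35. ] [ 1.7997e+02 -3.0000e-02  2.6060e+01] [ 0.08 -0.58  0.58]
cmd [np.float64(563.7774040743263), np.float64(-47.006530180440656), np.float64(26.1038869931104)]
tin exp [-1.35956302 51.25523763]
```

View pics/y6.png

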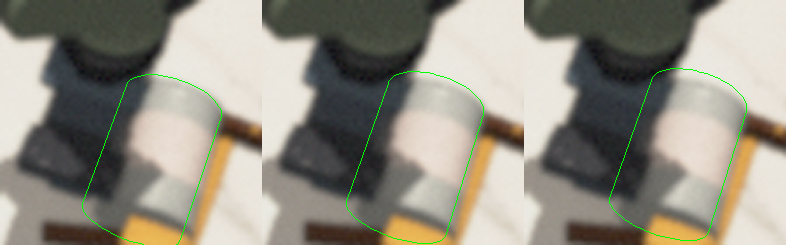

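View pics/s6.png

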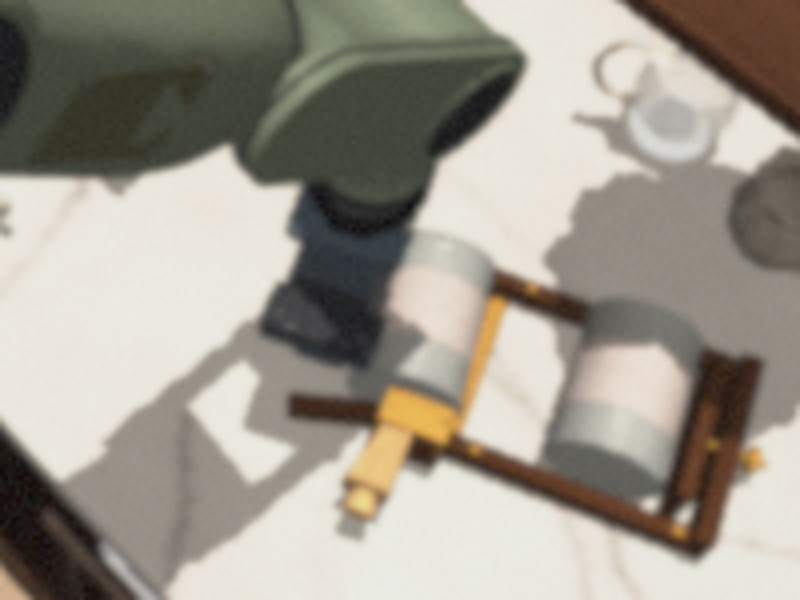

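>>> drive_tool([
  [0,[0.6,3,0],[0,0,0.008]],
  [0,[1.2,6,0],[0,0,0.016]],
  [0,[1.8,9,0],[0,0,0.024]],
  [0,[2.2,11.5,0],[0,0,0.032]],
  [0,[2.4,13.3,0],[0,0,0.0356]],
])

```text
time_s: 7.5
ee_pos: [572.1, -58.2, 34.9]
ee_rot: [180.0, -0.0, 24.0]
force: [-0.4, 0.3, 0.4]
gripper_width: 91.2
```

>>> drive_tool([
  [0,[0,2,0],[0,0,0]],
  [0,[0,4,0],[0,0,0]],
  [0,[0,5.5,0],[0,0,0]],
  [0,[0,7,0],[0,0,0]],
  [0,[0,8,0],[0,0,0]],
])

```text
time_s: 8.0
ee_pos: [575.2, -64.8, 35.1]
ee_rot: [-180.0, -0.0, 24.1]
force: [-0.4, 2.9, 1.5]
gripper_width: 91.5
```

>>> drive_tool([
  [0,[0,1,0],[0,0,0]],
  [0,[0,2,0],[0,0,0]],
  [0,[0,3,0],[0,0,0]],
  [0,[0,4,0],[0,0,0]],
  [0,[0,5,0],[0,0,0]],
])

```text
time_s: 8.5
ee_pos: [577.0, -69.9, 34.9]
ee_rot: [-180.0, 0.0, 24.1]
force: [-0.7, 2.3, 0.7]
gripper_width: 91.5
```

```bash
python3 snap.py 7; python3 - <<'E'
from tin import *
st=env.state(); print("tcp rack",rk(st['ee_pos']))
s=load("scene7");g=[]; x,y=rk(st['ee_pos']); y-=57.5
for dx,rel in((-3,0),(0,0),(3,0)):
    q=[*wd((dx,y)),r2[2]+np.radians(rel)]
    overlay(s,"s",[q],(275,180),(75,70),3.5,"pics/tmp.png"); g.append(cv2.imread("pics/tmp.png"))
cv2.imwrite("pics/y7.png",np.hstack(g))
E
```

```text
8.55 [577.1 -70.1  34.9] [1.7999e+02 1.0000e-02 2.4060e+01] [-0.48  1.53  1.25]
tcp rack [-0.64125919 82.21124935]
```

View pics/y7.png

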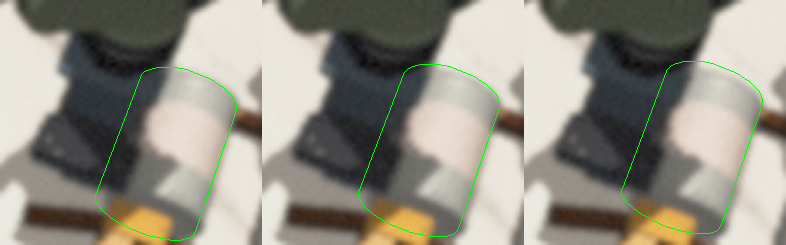

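>>> drive_tool([
  [0,[0,0.6,0],[0,0,0]],
  [0,[0,1.2,0],[0,0,0]],
  [0,[0,1.8,0],[0,0,0]],
  [0,[0,2.4,0],[0,0,0]],
  [0,[0,3,0],[0,0,0]],
])

```text
time_s: 9.05
ee_pos: [578.1, -72.0, 35.0]
ee_rot: [-179.9, 0.0, 24.1]
force: [-2.1, 5.6, 2.5]
gripper_width: 91.0
```

>>> drive_tool([
  [0,[0,0.4,0],[0,0,0]],
  [0,[0,0.8,0],[0,0,0]],
  [0,[0,1.2,0],[0,0,0]],
  [0,[0,1.6,0],[0,0,0]],
  [0,[0,2,0],[0,0,0]],
])

```text
time_s: 9.55
ee_pos: [578.3, -72.4, 35.3]
ee_rot: [-179.8, 0.0, 24.1]
force: [-3.0, 10.4, 5.1]
gripper_width: 91.5
```

>>> drive_tool([
  [0,[0,-2,0],[0,0,0]],
  [0,[0,-5,0],[0,0,0]],
  [0,[0,-8,0],[0,0,0]],
  [0,[0,-11,0],[0,0,0]],
  [0,[0,-14,0],[0,0,0]],
])

```text
time_s: 10.05
ee_pos: [573.4, -61.7, 34.9]
ee_rot: [180.0, -0.0, 24.0]
force: [-0.7, 0.5, -0.4]
gripper_width: 91.0
```

```bash
python3 snap.py 8; python3 - <<'E'
from tin import *
print(rk((578.3,-72.4)))
p=[563.7774,-47.0065,26.10389]
for a,b,r in((2.4,13.3,.0356),(0,18,0),(0,-14,0)):
    t=np.radians(p[2]);p=[p[0]+a*np.cos(t)+b*np.sin(t),p[1]+a*np.sin(t)-b*np.cos(t),p[2]-np.degrees(r)]
print("cmd",p,rk(p))
E
```

```text
10.1 [573.2 -61.2  34.9] [-1.7999e+02  1.0000e-02  2.4060e+01] [-0.03  0.77  0.17]
[-0.50292706 79.61065645]
cmd [np.float64(573.4156338708311), np.float64(-61.54622681270844), np.float64(24.064160249334268)] [-0.53823857 91.51276458]
```

View pics/s8.png

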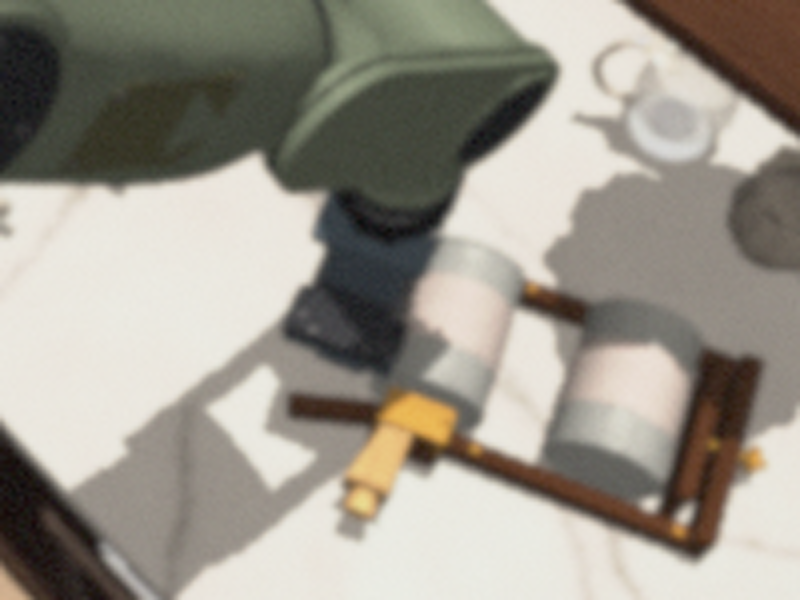

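>>> drive_tool([
  [0,[0,0,-25],[0,0,0]],
  [0,[0,0,-50],[0,0,0]],
  [0.4,[0,0,-70],[0,0,0]],
  [0.4,[0,20,-70],[0,0,0]],
  [0.4,[0,40,-65],[0,0,0]],
])

```text
time_s: 10.6
ee_pos: [590.9, -99.3, 100.6]
ee_rot: [179.9, -0.1, 24.1]
force: [0.4, -0.8, 0.3]
gripper_width: 70.1
```

>>> drive_tool([
  [0.4,[0,6,2],[0,0,0]],
  [0.4,[0.5,11.5,5],[0,0,0]],
  [0.4,[0.5,11.5,8],[0,0,0]],
  [0.4,[0.5,11.5,11],[0,0,0]],
  [0.4,[0.5,11.5,12],[0,0,0]],
])

```text
time_s: 11.1
ee_pos: [594.3, -107.9, 87.1]
ee_rot: [-179.9, 0.1, 24.1]
force: [0.1, 0.8, -0.2]
gripper_width: 54.5
```

```bash
python3 snap.py 9; python3 - <<'E'
from tin import *
print(rk(env.state()['ee_pos']),env.state()['gripper_width'])
E
```

```text
11.15 [ 594.4 -107.8   87.3] [-1.7995e+02  5.0000e-02  2.4090e+01] [-0.18  1.64 -0.02]
[-0.27564514 40.69380569] 54.68416946435778
```

View pics/s9.png

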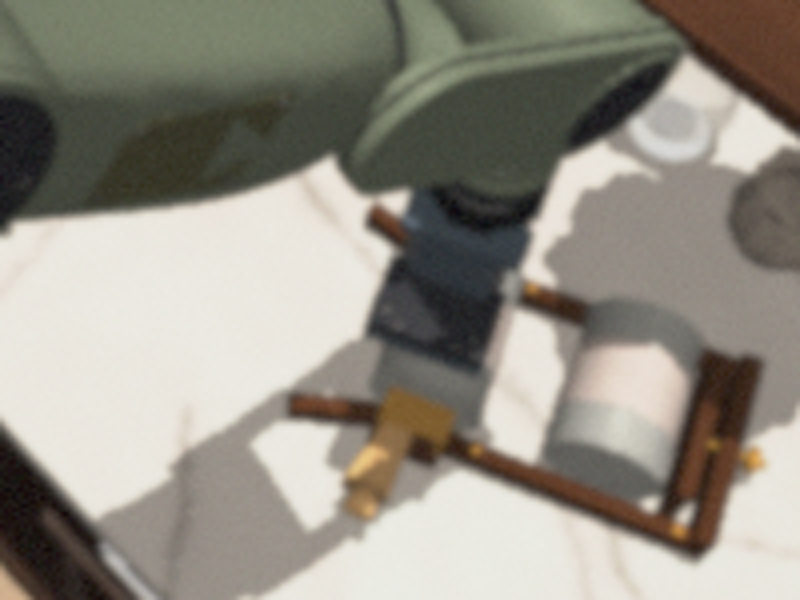

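>>> drive_tool([
  [0.4,[0,0,0.6],[0,0,0]],
  [0.4,[0,0,1.2],[0,0,0]],
  [0.4,[0,0,1.8],[0,0,0]],
  [0.4,[0,0,2.4],[0,0,0]],
  [0.4,[0,0,3],[0,0,0]],
])

```text
time_s: 11.65
ee_pos: [594.9, -108.3, 85.0]
ee_rot: [-180.0, -0.0, 24.1]
force: [-0.9, 0.2, 0.3]
gripper_width: 54.5
```

>>> drive_tool([
  [0.4,[0,0,0.3],[0,0,0]],
  [0.4,[0,0,0.6],[0,0,0]],
  [0.4,[0,0,0.9],[0,0,0]],
  [0.4,[0,0,1.2],[0,0,0]],
  [0.4,[0,0,1.5],[0,0,0]],
])

```text
time_s: 12.15
ee_pos: [594.9, -108.4, 83.4]
ee_rot: [-180.0, -0.0, 24.1]
force: [0.5, -0.4, -0.4]
gripper_width: 54.6
```

>>> drive_tool([
  [0.4,[0,0,0.2],[0,0,0]],
  [0.4,[0,0,0.4],[0,0,0]],
  [0.4,[0,0,0.6],[0,0,0]],
  [0.4,[0,0,0.8],[0,0,0]],
  [0.4,[0,0,1],[0,0,0]],
])

```text
time_s: 12.65
ee_pos: [594.9, -108.4, 82.4]
ee_rot: [-180.0, -0.0, 24.1]
force: [0.1, 0.1, -0.4]
gripper_width: 54.8
```

>>> drive_tool([
  [0.4,[0,0,0.2],[0,0,0]],
  [0.4,[0,0,0.4],[0,0,0]],
  [0.4,[0,0,0.6],[0,0,0]],
  [0.4,[0,0,0.8],[0,0,0]],
  [0.4,[0,0,0.8],[0,0,0]],
])

```text
time_s: 13.15
ee_pos: [595.0, -108.5, 82.1]
ee_rot: [180.0, -0.0, 24.1]
force: [-1.7, -0.9, 4.4]
gripper_width: 55.1
```

>>> drive_tool([
  [0.4,[0,0,0.3],[0,0,0]],
  [0.4,[0,0,0.6],[0,0,0]],
  [0.4,[0,0.5,0.6],[0,0,0]],
  [0.4,[0,1,0.6],[0,0,0]],
  [0.4,[0,1.5,0.6],[0,0,0]],
])

```text
time_s: 13.65
ee_pos: [595.8, -110.1, 82.1]
ee_rot: [179.9, -0.0, 24.1]
force: [-2.1, -0.7, 7.5]
gripper_width: 54.7
```

>>> drive_tool([
  [0.4,[0,0.8,0],[0,0,0]],
  [0.4,[0,1.6,0],[0,0,0]],
  [0.4,[0,2.4,0],[0,0,0]],
  [0.4,[0,3.2,0],[0,0,0]],
  [0.4,[0,4,0],[0,0,0]],
])

```text
time_s: 14.15
ee_pos: [597.5, -113.7, 82.1]
ee_rot: [179.9, -0.1, 24.1]
force: [-1.4, -0.7, 7.3]
gripper_width: 54.6
```

>>> drive_tool([
  [0.4,[0,0.8,0],[0,0,0]],
  [0.4,[0,1.6,0],[0,0,0]],
  [0.4,[0,2.4,0],[0,0,0]],
  [0.4,[0,3.2,0],[0,0,0]],
  [0.4,[0,4,0],[0,0,0]],
])

```text
time_s: 14.65
ee_pos: [599.2, -116.7, 82.2]
ee_rot: [180.0, -0.1, 24.0]
force: [-1.6, 1.1, 8.3]
gripper_width: 54.8
```

```bash
python3 snap.py 10
```

```text
14.7 [ 599.3 -116.8   82.3] [ 1.7998e+02 -9.0000e-02  2.4050e+01] [-1.57  1.62  7.44]
```

View pics/s10.png

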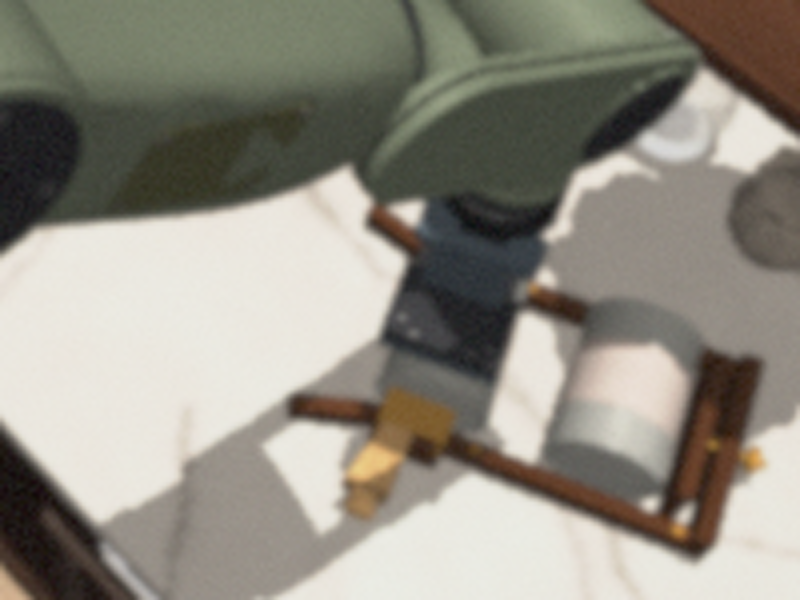

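>>> drive_tool([
  [0.4,[0,0.8,0],[0,0,0]],
  [0.4,[0,1.6,0],[0,0,0]],
  [0.4,[0,2.4,0],[0,0,0]],
  [0.4,[0,3.2,0],[0,0,0]],
  [0.4,[0,4,-0.1],[0,0,0]],
])

```text
time_s: 15.2
ee_pos: [601.5, -120.3, 82.8]
ee_rot: [180.0, -0.2, 24.0]
force: [-0.8, 2.1, 10.1]
gripper_width: 54.8
```

>>> drive_tool([
  [0.4,[0,0.8,-0.1],[0,0,0]],
  [0.4,[0,1.6,-0.2],[0,0,0]],
  [0.4,[0,2.4,-0.3],[0,0,0]],
  [0.4,[0,3.2,-0.4],[0,0,0]],
  [0.4,[0,4,-0.5],[0,0,0]],
])

```text
time_s: 15.7
ee_pos: [603.3, -123.5, 83.4]
ee_rot: [180.0, -0.2, 24.0]
force: [0.4, 3.4, 10.6]
gripper_width: 54.9
```

>>> drive_tool([
  [0.4,[0,0.8,-0.1],[0,0,0]],
  [0.4,[0,1.6,-0.2],[0,0,0]],
  [0.4,[0,2.4,-0.3],[0,0,0]],
  [0.4,[0,3.2,-0.4],[0,0,0]],
  [0.4,[0,4,-0.5],[0,0,0]],
])

```text
time_s: 16.2
ee_pos: [605.0, -127.3, 84.0]
ee_rot: [180.0, -0.2, 24.0]
force: [-0.1, 2.9, 9.2]
gripper_width: 55.0
```

>>> drive_tool([
  [0.4,[0,0.8,0],[0,0,0]],
  [0.4,[0,1.6,-0.1],[0,0,0]],
  [0.4,[0,2.4,-0.2],[0,0,0]],
  [0.4,[0,3.2,-0.2],[0,0,0]],
  [0.4,[0,4,-0.3],[0,0,0]],
])

```text
time_s: 16.7
ee_pos: [606.7, -131.1, 84.5]
ee_rot: [179.9, -0.2, 24.0]
force: [-0.8, 2.7, 10.8]
gripper_width: 54.9
```

>>> drive_tool([
  [0.4,[0,1,-0.1],[0,0,0]],
  [0.4,[0,2,-0.2],[0,0,0]],
  [0.4,[0,3,-0.3],[0,0,0]],
  [0.4,[0,4,-0.4],[0,0,0]],
  [0.4,[0,5,-0.5],[0,0,0]],
])

```text
time_s: 17.2
ee_pos: [608.8, -135.8, 85.1]
ee_rot: [179.9, -0.2, 24.0]
force: [0.3, 2.4, 11.3]
gripper_width: 54.6
```

>>> drive_tool([
  [0.4,[0,1,-0.1],[0,0,0]],
  [0.4,[0,2,-0.1],[0,0,0]],
  [0.4,[0,3,-0.2],[0,0,0]],
  [0.4,[0,4,-0.3],[0,0,0]],
  [0.4,[0,5,-0.3],[0,0,0]],
])

```text
time_s: 17.7
ee_pos: [610.9, -140.5, 85.4]
ee_rot: [179.9, -0.2, 24.1]
force: [-0.2, 1.1, 11.5]
gripper_width: 54.7
```

>>> drive_tool([
  [0.4,[0,1,0],[0,0,0]],
  [0.4,[0,2,0],[0,0,0]],
  [0.4,[0,3,-0.1],[0,0,0]],
  [0.4,[0,4,-0.1],[0,0,0]],
  [0.4,[0,5,-0.1],[0,0,0]],
])

```text
time_s: 18.2
ee_pos: [613.0, -145.3, 85.7]
ee_rot: [179.9, -0.2, 24.1]
force: [-0.3, 1.1, 11.2]
gripper_width: 55.0
```

>>> drive_tool([
  [0.4,[0,1,0],[0,0,0]],
  [0.4,[0,2,0],[0,0,0]],
  [0.4,[0,3,-0.1],[0,0,0]],
  [0.4,[0,4,-0.1],[0,0,0]],
  [0.4,[0,5,-0.1],[0,0,0]],
])

```text
time_s: 18.7
ee_pos: [615.1, -150.1, 85.9]
ee_rot: [179.9, -0.2, 24.1]
force: [0.1, 0.8, 11.0]
gripper_width: 54.6
```

```bash
python3 snap.py 11
```

```text
18.75 [ 615.2 -150.3   85.9] [179.84  -0.23  24.06] [ 0.29  0.8  11.11]
```

View pics/s11.png

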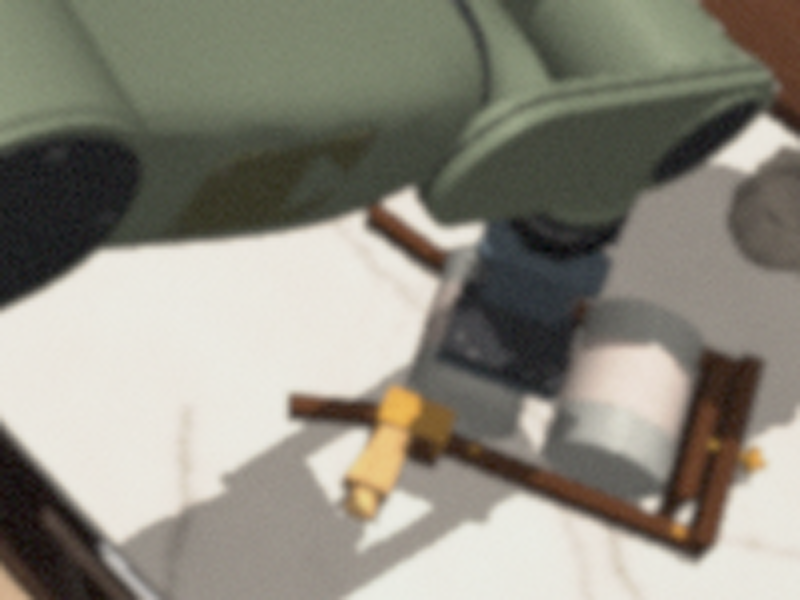

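>>> drive_tool([
  [0.4,[0,1,0],[0,0,0]],
  [0.4,[0,2,0],[0,0,0]],
  [0.4,[0,3,0],[0,0,0]],
  [0.4,[0,4,0],[0,0,0]],
  [0.4,[0,5,0],[0,0,0]],
])

```text
time_s: 19.25
ee_pos: [617.3, -154.8, 85.9]
ee_rot: [179.8, -0.2, 24.1]
force: [-0.2, 0.1, 11.2]
gripper_width: 54.5
```

>>> drive_tool([
  [0.4,[0,0.8,0],[0,0,0]],
  [0.4,[0,1.6,0],[0,0,0]],
  [0.4,[0,2.4,0],[0,0,0]],
  [0.4,[0,3.2,0],[0,0,0]],
  [0.4,[0,4,0],[0,0,0]],
])

```text
time_s: 19.75
ee_pos: [619.0, -158.6, 85.9]
ee_rot: [179.8, -0.2, 24.1]
force: [-0.5, 0.0, 12.0]
gripper_width: 55.1
```

>>> drive_tool([
  [0.4,[0,0.8,0],[0,0,0]],
  [0.4,[0,1.6,0],[0,0,0]],
  [0.4,[0,2.4,0],[0,0,0]],
  [0.4,[0,3.2,0],[0,0,0]],
  [0.4,[0,4,0],[0,0,0]],
])

```text
time_s: 20.25
ee_pos: [620.7, -162.3, 85.7]
ee_rot: [179.8, -0.2, 24.1]
force: [0.3, -0.6, 9.9]
gripper_width: 54.6
```

>>> drive_tool([
  [0.4,[0,0.8,0],[0,0,0]],
  [0.4,[0,1.6,0.1],[0,0,0]],
  [0.4,[0,2.4,0.1],[0,0,0]],
  [0.4,[0,3.2,0.2],[0,0,0]],
  [0.4,[0,4,0.3],[0,0,0]],
])

```text
time_s: 20.75
ee_pos: [622.4, -166.2, 85.3]
ee_rot: [179.8, -0.2, 24.1]
force: [0.9, -1.9, 9.1]
gripper_width: 54.9
```

>>> drive_tool([
  [0.4,[0,0.6,0.3],[0,0,0]],
  [0.4,[0,1.2,0.5],[0,0,0]],
  [0.4,[0,1.8,0.7],[0,0,0]],
  [0.4,[0,2.4,0.8],[0,0,0]],
  [0.4,[0,3,0.9],[0,0,0]],
])

```text
time_s: 21.25
ee_pos: [623.8, -169.3, 84.8]
ee_rot: [179.7, -0.3, 24.1]
force: [0.4, -1.5, 10.6]
gripper_width: 54.8
```

>>> drive_tool([
  [0.4,[0,0.6,0.2],[0,0,0]],
  [0.4,[0,1.2,0.3],[0,0,0]],
  [0.4,[0,1.8,0.5],[0,0,0]],
  [0.4,[0,2.4,0.6],[0,0,0]],
  [0.4,[0,3,0.8],[0,0,0]],
])

```text
time_s: 21.75
ee_pos: [625.2, -172.4, 84.3]
ee_rot: [179.7, -0.3, 24.1]
force: [0.9, -3.4, 11.6]
gripper_width: 55.1
```

>>> drive_tool([
  [0.4,[0,0.6,0.2],[0,0,0]],
  [0.4,[0,1.2,0.3],[0,0,0]],
  [0.4,[0,1.8,0.5],[0,0,0]],
  [0.4,[0,2.4,0.6],[0,0,0]],
  [0.4,[0,3,0.8],[0,0,0]],
])

```text
time_s: 22.25
ee_pos: [626.6, -175.3, 83.6]
ee_rot: [179.7, -0.3, 24.1]
force: [0.4, -2.7, 12.3]
gripper_width: 54.4
```

```bash
python3 snap.py 12
```

```text
22.3 [ 626.6 -175.5   83.6] [179.64  -0.28  24.08] [ 0.78 -3.05 11.9 ]
```

View pics/s12.png

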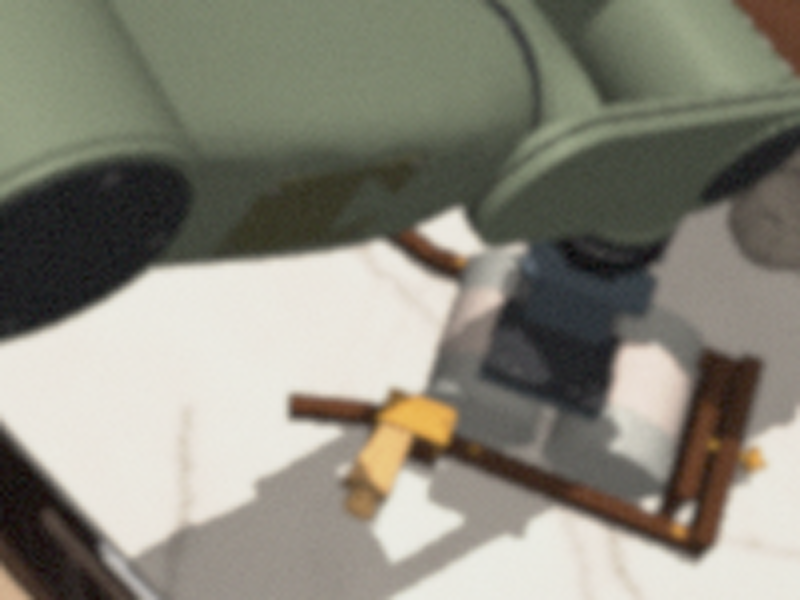

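>>> drive_tool([
  [0.4,[0,0.6,0.1],[0,0,0]],
  [0.4,[0,1.2,0.3],[0,0,0]],
  [0.4,[0,1.8,0.4],[0,0,0]],
  [0.4,[0,2.4,0.6],[0,0,0]],
  [0.4,[0,3,0.7],[0,0,0]],
])

```text
time_s: 22.8
ee_pos: [627.9, -178.3, 82.8]
ee_rot: [179.6, -0.3, 24.1]
force: [0.6, -3.2, 12.0]
gripper_width: 54.6
```

>>> drive_tool([
  [0.4,[0,0.6,0.2],[0,0,0]],
  [0.4,[0,1.2,0.4],[0,0,0]],
  [0.4,[0,1.8,0.5],[0,0,0]],
  [0.4,[0,2.4,0.7],[0,0,0]],
  [0.4,[0,3,0.8],[0,0,0]],
])

```text
time_s: 23.3
ee_pos: [629.1, -181.1, 82.0]
ee_rot: [179.6, -0.3, 24.1]
force: [-0.4, -3.9, 10.2]
gripper_width: 54.6
```

>>> drive_tool([
  [0.4,[0,0.6,0.2],[0,0,0]],
  [0.4,[0,1.2,0.4],[0,0,0]],
  [0.4,[0,1.8,0.6],[0,0,0]],
  [0.4,[0,2.4,0.8],[0,0,0]],
  [0.4,[0,3,1],[0,0,0]],
])

```text
time_s: 23.8
ee_pos: [630.5, -184.1, 81.0]
ee_rot: [179.6, -0.3, 24.1]
force: [0.0, -4.4, 10.1]
gripper_width: 54.5
```

>>> drive_tool([
  [0.4,[0,0.6,0.2],[0,0,0]],
  [0.4,[0,1.2,0.4],[0,0,0]],
  [0.4,[0,1.8,0.6],[0,0,0]],
  [0.4,[0,2.4,0.8],[0,0,0]],
  [0.4,[0,3,1.1],[0,0,0]],
])

```text
time_s: 24.3
ee_pos: [631.8, -186.9, 79.8]
ee_rot: [179.6, -0.3, 24.1]
force: [1.0, -5.3, 11.3]
gripper_width: 54.5
```

```bash
python3 snap.py 13
```

```text
24.35 [ 631.8 -187.    79.8] [179.57  -0.3   24.09] [ 1.37 -4.78  9.95]
```

View pics/s13.png

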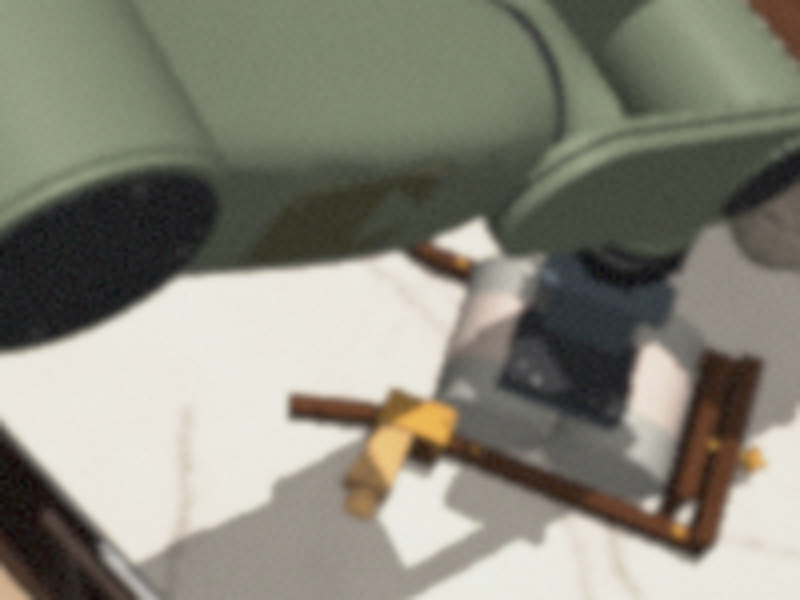

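>>> drive_tool([
  [0.4,[0,0.5,0.2],[0,0,0]],
  [0.4,[0,1,0.4],[0,0,0]],
  [0.4,[0,1.5,0.6],[0,0,0]],
  [0.4,[0,2,0.8],[0,0,0]],
  [0.4,[0,2.5,1],[0,0,0]],
])

```text
time_s: 24.85
ee_pos: [632.8, -188.8, 79.1]
ee_rot: [179.6, -0.3, 24.1]
force: [1.4, -4.0, 12.2]
gripper_width: 54.9
```

>>> drive_tool([
  [0.4,[0,0.4,0.2],[0,0,0]],
  [0.4,[0,0.8,0.3],[0,0,0]],
  [0.4,[0,1.2,0.5],[0,0,0]],
  [0.4,[0,1.6,0.7],[0,0,0]],
  [0.4,[0,2,0.9],[0,0,0]],
])

```text
time_s: 25.35
ee_pos: [633.9, -190.5, 78.5]
ee_rot: [179.6, -0.3, 24.1]
force: [1.4, -3.0, 13.3]
gripper_width: 54.2
```

>>> drive_tool([
  [0.4,[0,0.3,0],[0,0,0]],
  [0.4,[0,0.6,0],[0,0,0]],
  [0.4,[0,0.9,0],[0,0,0]],
  [0.4,[0,1.2,0.1],[0,0,0]],
  [0.4,[0,1.5,0.2],[0,0,0]],
])

```text
time_s: 25.85
ee_pos: [634.4, -191.5, 78.3]
ee_rot: [179.6, -0.4, 24.1]
force: [1.7, -2.1, 12.4]
gripper_width: 54.3
```

```bash
python3 snap.py 14; python3 - <<'E'
from tin import *
t=env.grab_frame("top");pickle.dump(t,open("top14.pkl","wb"))
cv2.imwrite("pics/t14.png",cv2.resize(t["image"][110:230,245:400,::-1],None,fx=5,fy=5,interpolation=cv2.INTER_CUBIC))
E
```

```text
25.9 [ 634.4 -191.5   78.3] [179.65  -0.36  24.07] [ 0.94 -1.86 11.45]
```

View pics/s14.png

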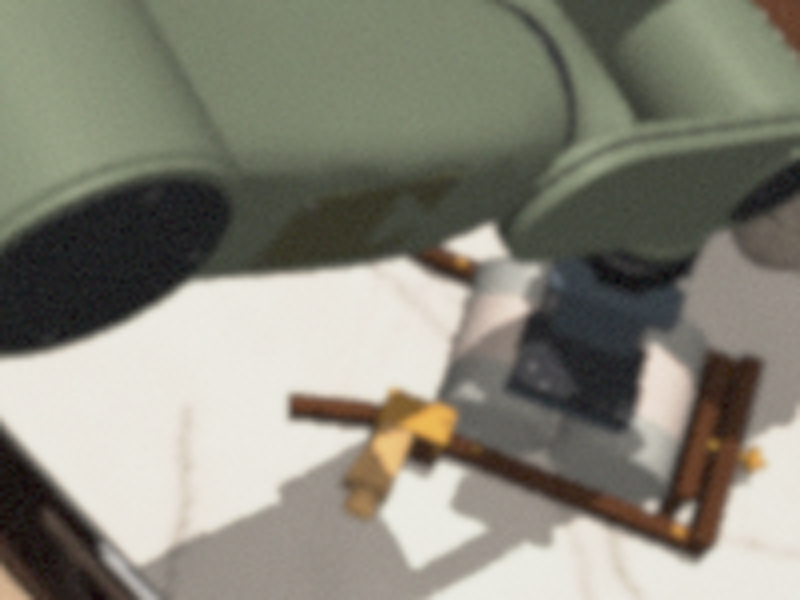

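View pics/t14.png

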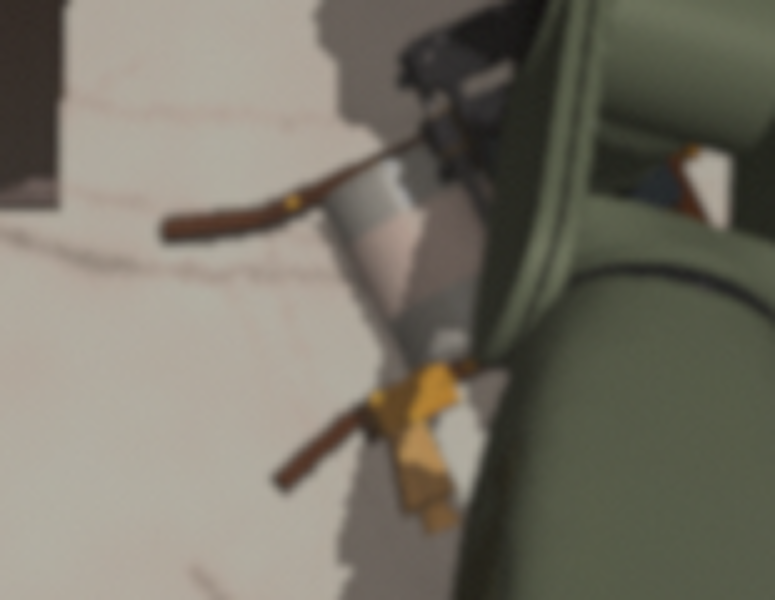

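```bash
python3 - <<'E'
from tin import *
t=load("top14");s=load("scene14");g=[];h=[]
for y in(-16,-20,-24):
    q=[*wd((0,y)),r2[2]]
    overlay(t,"t",[q],(300,140),(60,60),4.3,"pics/tmp.png"); g.append(cv2.imread("pics/tmp.png"))
    overlay(s,"s",[q],(310,195),(60,60),4.3,"pics/tmp.png"); h.append(cv2.imread("pics/tmp.png"))
cv2.imwrite("pics/y14.png",np.vstack([np.hstack(g),np.hstack(h)]))
E
```

```text
(no output)
```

View pics/y14.png

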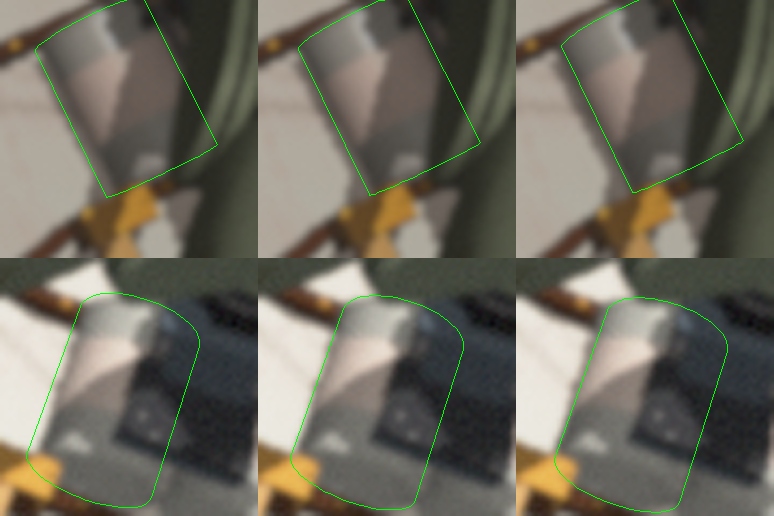

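>>> drive_tool([
  [0.4,[0,0.2,-0.2],[0,0,0]],
  [0.4,[0,0.4,-0.5],[0,0,0]],
  [0.4,[0,0.4,-0.8],[0,0,0]],
  [0.4,[0,0.4,-1.1],[0,0,0]],
  [0.4,[0,0.4,-1.5],[0,0,0]],
])

```text
time_s: 26.45
ee_pos: [634.3, -191.4, 78.6]
ee_rot: [179.7, -0.3, 24.1]
force: [2.0, -1.3, 6.4]
gripper_width: 54.8
```

>>> drive_tool([
  [0.4,[0,0,-0.4],[0,0,0]],
  [0.4,[0,0,-0.8],[0,0,0]],
  [0.4,[0,0,-1.2],[0,0,0]],
  [0.4,[0,0,-1.6],[0,0,0]],
  [0.4,[0,0,-2],[0,0,0]],
])

```text
time_s: 26.95
ee_pos: [632.8, -190.5, 79.1]
ee_rot: [179.9, -0.2, 24.1]
force: [3.7, 0.5, 4.8]
gripper_width: 54.9
```

```bash
python3 snap.py 15;python3 - <<'E'
from tin import *
t=env.grab_frame("top");pickle.dump(t,open("top15.pkl","wb"))
a,b=load("scene14")["image"].astype(int),load("scene15")["image"].astype(int)
s=load("scene15");g=[];h=[]
for y in(-17,-20,-23):
    q=[*wd((0,y)),r2[2]]
    overlay(t,"t",[q],(300,140),(60,60),4.3,"pics/tmp.png"); g.append(cv2.imread("pics/tmp.png"))
    overlay(s,"s",[q],(310,195),(60,60),4.3,"pics/tmp.png"); h.append(cv2.imread("pics/tmp.png"))
cv2.imwrite("pics/y15.png",np.vstack([np.hstack(g),np.hstack(h)]))
E
```

```text
27.0 [ 632.6 -190.4   79. ] [ 1.7993e+02 -1.3000e-01  2.4050e+01] [3.78 0.31 5.03]
```

View pics/y15.png

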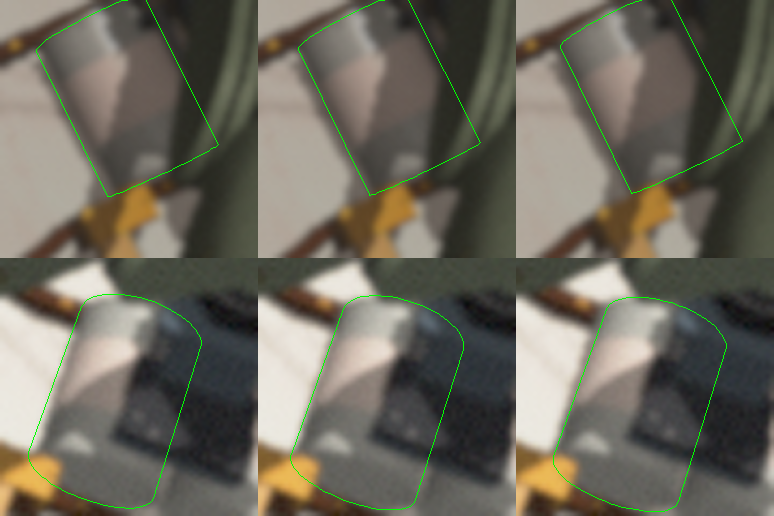

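>>> drive_tool([
  [0.4,[0,0,-0.4],[0,0,0]],
  [0.4,[0,0,-0.8],[0,0,0]],
  [0.4,[0,0,-1.2],[0,0,0]],
  [0.4,[0,0,-1.6],[0,0,0]],
  [0.4,[0,0,-2],[0,0,0]],
])

```text
time_s: 27.55
ee_pos: [630.5, -190.3, 79.7]
ee_rot: [-179.9, 0.1, 24.1]
force: [1.3, -0.9, 0.8]
gripper_width: 54.7
```

>>> drive_tool([
  [0.4,[0,0,-2],[0,0,0]],
  [0.4,[0,0,-6],[0,0,0]],
  [0.4,[0,0,-15],[0,0,0]],
  [0.4,[0,0,-30],[0,0,0]],
  [1,[-20,-10,-40],[0,0,0]],
])

```text
time_s: 28.05
ee_pos: [611.2, -189.7, 121.6]
ee_rot: [179.9, -0.1, 24.1]
force: [-0.4, 1.0, 0.6]
gripper_width: 49.2
```

>>> drive_tool([
  [1,[-35,-17,0],[0,0,0]],
  [1,[-70,-34,0],[0,0,0]],
  [1,[-105,-51,0],[0,0,0]],
  [1,[-140,-68,0],[0,0,0]],
  [1,[-170,-85,0],[0,0,0]],
])

```text
time_s: 28.55
ee_pos: [417.2, -180.9, 120.9]
ee_rot: [-180.0, 0.0, 24.1]
force: [0.6, -0.1, -0.1]
gripper_width: 9.9
```

```bash
python3 snap.py 16;python3 - <<'E'
from tin import *
t=env.grab_frame("top");pickle.dump(t,open("top16.pkl","wb"))
print(rk(env.state()['ee_pos']))
cv2.imwrite("pics/t16.png",cv2.resize(t["image"][110:230,245:400,::-1],None,fx=5,fy=5,interpolation=cv2.INTER_CUBIC))
E
```

```text
28.6 [ 410.8 -179.1  120.2] [-179.66    0.38   24.05] [-5.84  2.35 -0.27]
[-194.06448175   48.28379702]
```

View pics/s16.png

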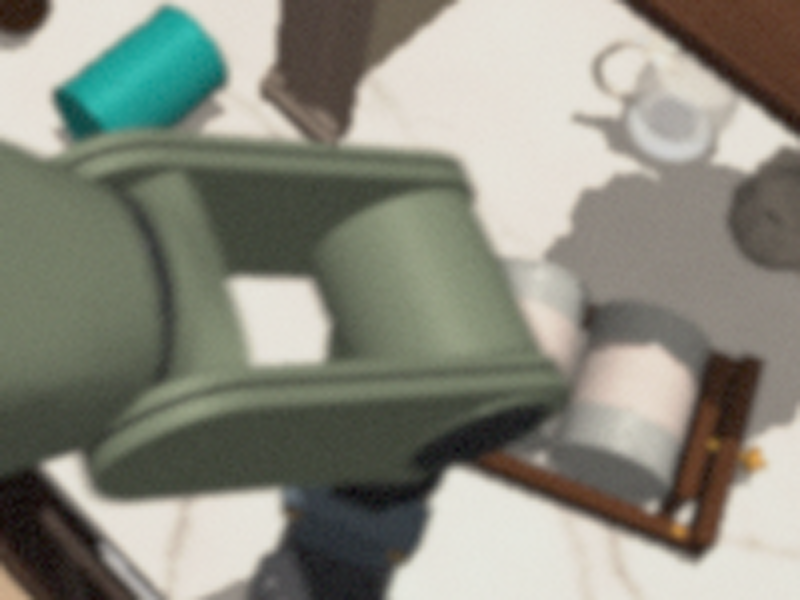

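View pics/t16.png

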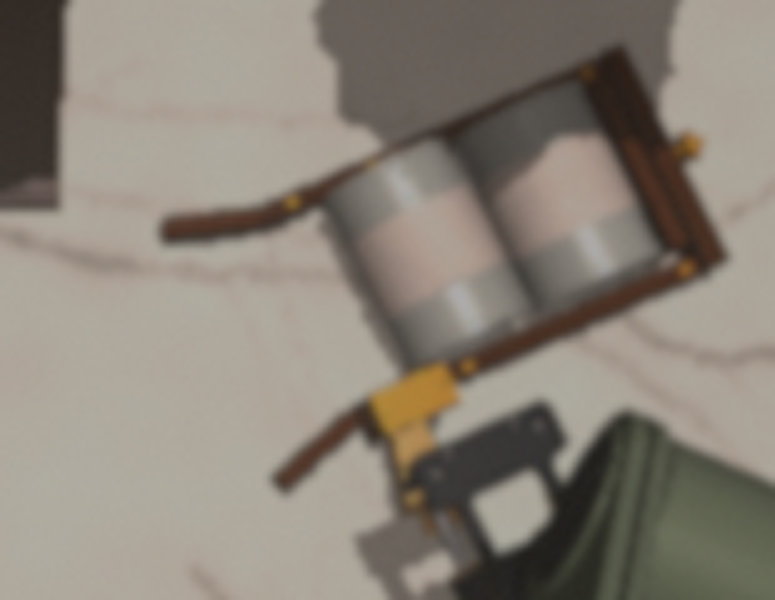

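>>> drive_tool([
  [1,[0,0,15],[0,0,0]],
  [1,[0,0,35],[0,0,0]],
  [1,[0,0,60],[0,0,0]],
  [1,[0,0,80],[0,0,0]],
  [1,[0,0,92],[0,0,0]],
])

```text
time_s: 29.15
ee_pos: [419.7, -181.1, 27.5]
ee_rot: [-180.0, 0.0, 24.1]
force: [-0.6, -0.3, 0.1]
gripper_width: 0.0
```

>>> drive_tool([
  [1,[3,0,0],[0,0,0]],
  [1,[6,0,0],[0,0,0]],
  [1,[9,0,0],[0,0,0]],
  [1,[12,0,0],[0,0,0]],
  [1,[15,0,0],[0,0,0]],
])

```text
time_s: 29.65
ee_pos: [433.7, -175.1, 29.0]
ee_rot: [179.9, -0.1, 24.1]
force: [-0.9, -0.1, 0.4]
gripper_width: 0.5
```

```bash
python3 snap.py 17;python3 - <<'E'
from tin import *
t=env.grab_frame("top");pickle.dump(t,open("top17.pkl","wb"))
print(rk(env.state()['ee_pos']),env.state()['gripper_width'])
cv2.imwrite("pics/t17.png",cv2.resize(t["image"][110:230,245:400,::-1],None,fx=5,fy=5,interpolation=cv2.INTER_CUBIC))
E
```

```text
29.7 [ 434.1 -175.    29. ] [ 1.7994e+02 -8.0000e-02  2.4080e+01] [ 0.16  0.3  -0.56]
[-174.39008138   44.84664207] 0.06736707843475671
```

View pics/s17.png

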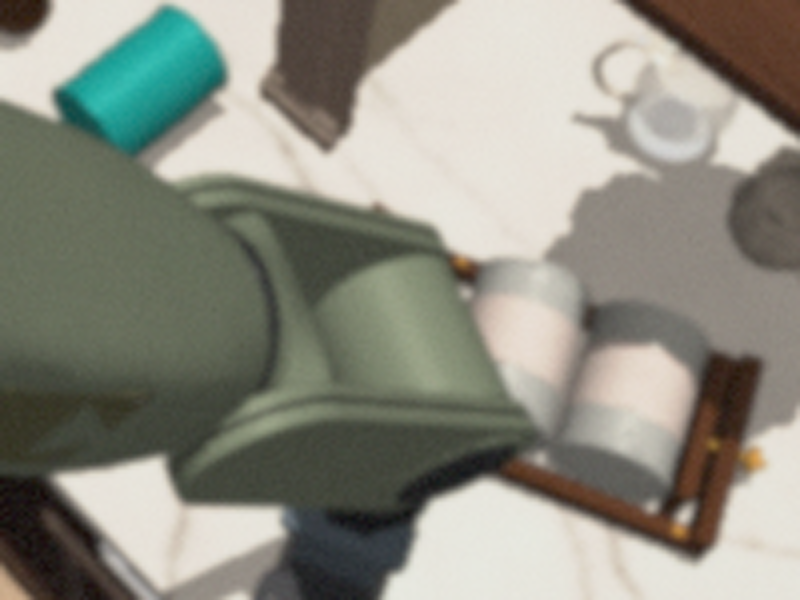

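View pics/t17.png

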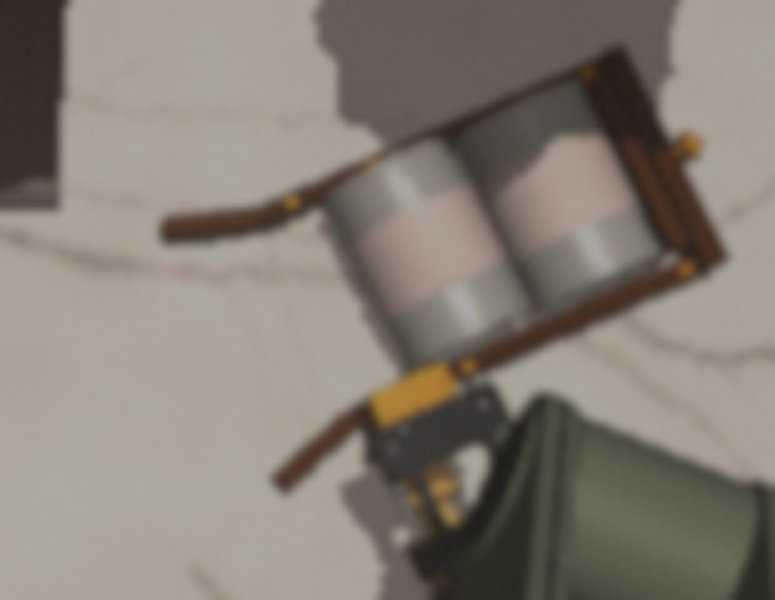

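>>> drive_tool([
  [1,[1.6,0,0],[0,0,0]],
  [1,[3.2,0,0],[0,0,0]],
  [1,[4.8,0,0],[0,0,0]],
  [1,[6.4,0,0],[0,0,0]],
  [1,[8,0,0],[0,0,0]],
])

```text
time_s: 30.25
ee_pos: [440.4, -171.8, 28.4]
ee_rot: [-180.0, -0.0, 24.1]
force: [-0.1, 0.0, -0.4]
gripper_width: 0.4
```

>>> drive_tool([
  [1,[0.8,0,0],[0,0,0]],
  [1,[1.6,0,0],[0,0,0]],
  [1,[2.4,0,0],[0,0,0]],
  [1,[3.2,0,0],[0,0,0]],
  [1,[4,0,0],[0,0,0]],
])

```text
time_s: 30.75
ee_pos: [444.0, -170.1, 28.4]
ee_rot: [-180.0, -0.0, 24.1]
force: [0.6, 0.9, -0.1]
gripper_width: 0.1
```

>>> drive_tool([
  [1,[0.8,0,0],[0,0,0]],
  [1,[1.6,0,0],[0,0,0]],
  [1,[2.4,0.3,0],[0,0,0]],
  [1,[3.2,0.5,0],[0,0,0]],
  [1,[4,0.7,0],[0,0,0]],
])

```text
time_s: 31.25
ee_pos: [447.7, -169.2, 28.4]
ee_rot: [-180.0, 0.0, 24.1]
force: [-2.3, -1.7, 1.4]
gripper_width: 0.6
```

>>> drive_tool([
  [1,[1.4,0.3,0],[0,0,0]],
  [1,[2.8,0.7,0],[0,0,0]],
  [1,[4.2,1,0],[0,0,0]],
  [1,[5.6,1.4,0],[0,0,0]],
  [1,[7,1.7,0],[0,0,0]],
])

```text
time_s: 31.75
ee_pos: [455.2, -168.0, 28.4]
ee_rot: [180.0, -0.0, 24.1]
force: [-2.4, -2.5, 0.7]
gripper_width: 0.7
```

>>> drive_tool([
  [1,[1,0.2,0],[0,0,0]],
  [1,[2,0.5,0],[0,0,0]],
  [1,[3,0.7,0],[0,0,0]],
  [1,[4,1,0],[0,0,0]],
  [1,[5,1.2,0],[0,0,0]],
])

```text
time_s: 32.25
ee_pos: [460.2, -167.0, 28.4]
ee_rot: [180.0, -0.0, 24.1]
force: [-2.7, -4.7, 0.1]
gripper_width: 0.4
```

>>> drive_tool([
  [1,[1,0.2,0],[0,0,0]],
  [1,[2,0.5,0],[0,0,0]],
  [1,[3,0.7,0],[0,0,0]],
  [1,[4,1,0],[0,0,0]],
  [1,[5,1.2,0],[0,0,0]],
])

```text
time_s: 32.75
ee_pos: [465.2, -166.0, 28.4]
ee_rot: [180.0, -0.0, 24.1]
force: [-1.3, -4.7, 0.5]
gripper_width: 0.5
```

```bash
python3 - <<'E'
from tin import *
t=env.grab_frame("top");pickle.dump(t,open("top18.pkl","wb"))
print(rk(env.state()['ee_pos']),env.state()['force'])
cv2.imwrite("pics/t18.png",cv2.resize(t["image"][110:230,245:400,::-1],None,fx=5,fy=5,interpolation=cv2.INTER_CUBIC))
E
```

```text
[-141.74854652   40.20040883] [-1.66580609 -4.27781734 -0.02818024]
```

View pics/t18.png

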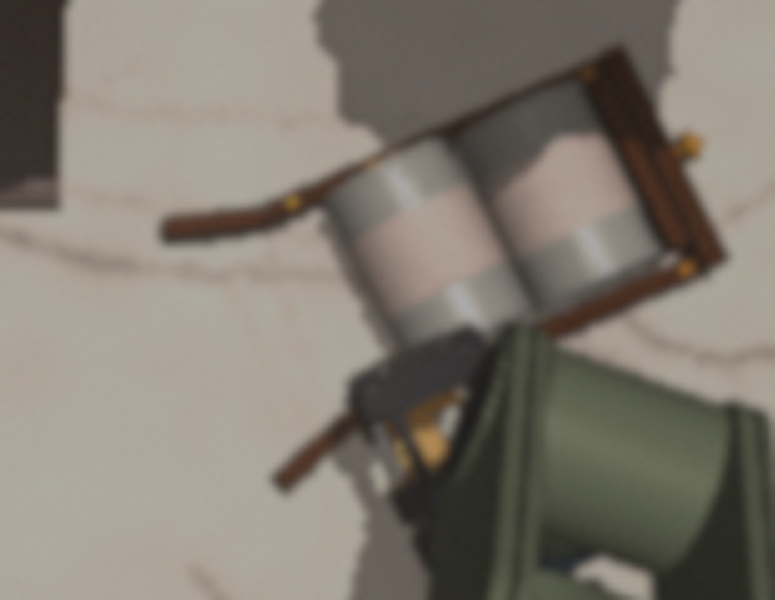

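>>> drive_tool([
  [1,[0.6,0.6,0],[0,0,0]],
  [1,[1.2,1,0],[0,0,0]],
  [1,[1.8,1.2,0],[0,0,0]],
  [1,[2.4,1.4,0],[0,0,0]],
  [1,[3,1.5,0],[0,0,0]],
])

```text
time_s: 33.3
ee_pos: [468.2, -165.7, 28.4]
ee_rot: [-179.9, 0.0, 24.1]
force: [-2.5, -0.1, 1.4]
gripper_width: 0.4
```

>>> drive_tool([
  [1,[0.6,0.2,0],[0,0,0]],
  [1,[1.2,0.4,0],[0,0,0]],
  [1,[1.8,0.6,0],[0,0,0]],
  [1,[2.4,0.8,0],[0,0,0]],
  [1,[3,1,0],[0,0,0]],
])

```text
time_s: 33.8
ee_pos: [471.1, -165.6, 28.2]
ee_rot: [-179.9, 0.0, 24.1]
force: [-3.9, 1.1, 1.1]
gripper_width: 0.6
```

>>> drive_tool([
  [1,[0.7,0.1,0],[0,0,0]],
  [1,[1.4,0.2,0],[0,0,0]],
  [1,[2.1,0.4,0],[0,0,0]],
  [1,[2.8,0.5,0],[0,0,0]],
  [1,[3.5,0.7,0],[0,0,0]],
])

```text
time_s: 34.3
ee_pos: [474.9, -164.9, 28.3]
ee_rot: [-180.0, 0.0, 24.1]
force: [-4.2, 0.8, -0.0]
gripper_width: 0.3
```

>>> drive_tool([
  [1,[0.7,0.2,0],[0,0,0]],
  [1,[1.4,0.3,0],[0,0,0]],
  [1,[2.1,0.5,0],[0,0,0]],
  [1,[2.8,0.7,0],[0,0,0]],
  [1,[3.5,0.9,0],[0,0,0]],
])

```text
time_s: 34.8
ee_pos: [478.6, -164.3, 28.3]
ee_rot: [-180.0, 0.0, 24.1]
force: [-4.6, 1.4, -0.9]
gripper_width: 0.2
```

>>> drive_tool([
  [1,[0.6,0.2,0],[0,0,0]],
  [1,[1.2,0.3,0],[0,0,0]],
  [1,[1.8,0.5,0],[0,0,0]],
  [1,[2.4,0.6,0],[0,0,0]],
  [1,[3,0.8,0],[0,0,0]],
])

```text
time_s: 35.3
ee_pos: [481.7, -163.9, 28.4]
ee_rot: [-180.0, -0.0, 24.1]
force: [-4.1, 0.6, -0.8]
gripper_width: 0.4
```

```bash
python3 - <<'E'
from tin import *
t=env.grab_frame("top");pickle.dump(t,open("top19.pkl","wb"))
print(rk(env.state()['ee_pos']),env.state()['force'])
cv2.imwrite("pics/t19.png",cv2.resize(t["image"][110:230,245:400,::-1],None,fx=5,fy=5,interpolation=cv2.INTER_CUBIC))
E
python3 snap.py 19
```

```text
[-125.86711736   35.3457062 ] [-4.17993621 -0.11023579 -2.01912088]
35.4 [ 481.9 -164.    28.4] [ 1.7999e+02 -1.0000e-02  2.4070e+01] [-4.61  0.82 -1.78]
```

View pics/t19.png

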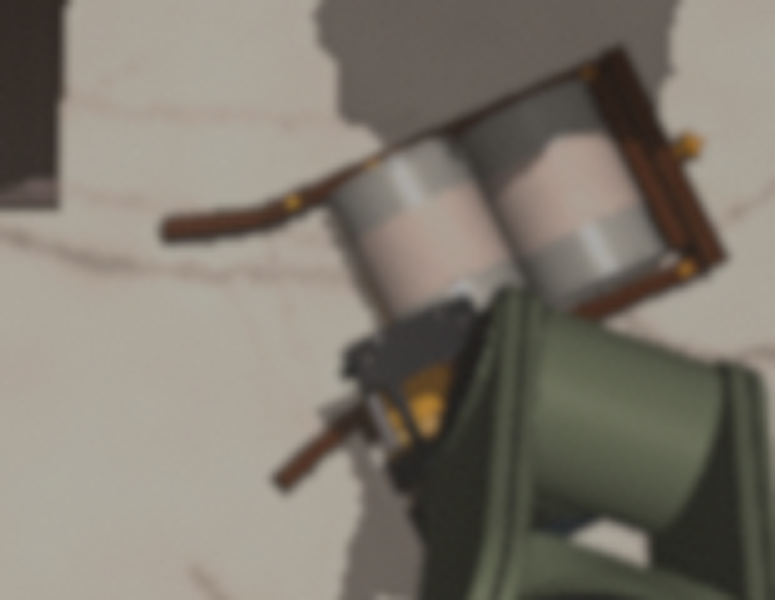

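View pics/s19.png

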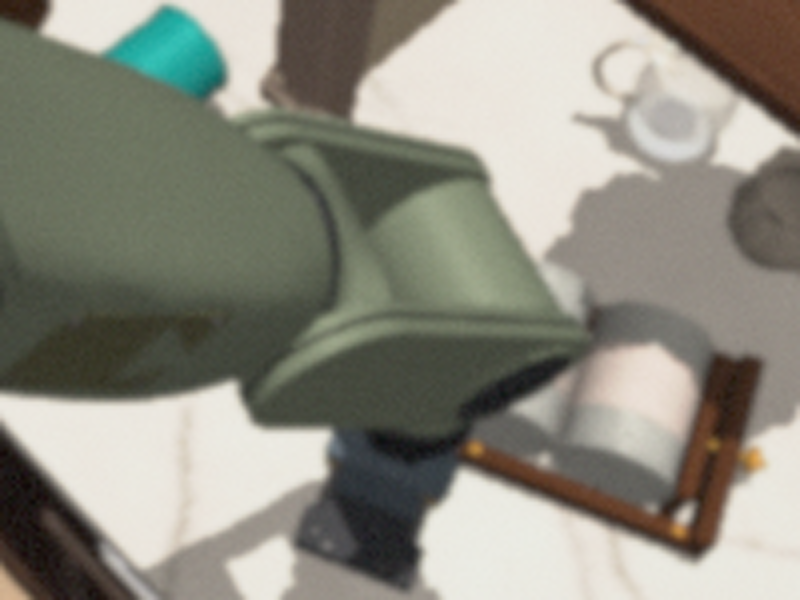

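>>> drive_tool([
  [1,[0.5,0.1,0],[0,0,0]],
  [1,[1,0.2,0],[0,0,0]],
  [1,[1.5,0.4,0],[0,0,0]],
  [1,[2,0.5,0],[0,0,0]],
  [1,[2.5,0.6,0],[0,0,0]],
])

```text
time_s: 35.9
ee_pos: [483.4, -163.6, 28.4]
ee_rot: [-180.0, 0.1, 24.1]
force: [-6.5, -0.7, -0.8]
gripper_width: 0.4
```

>>> drive_tool([
  [1,[0.5,0.1,0],[0,0,0]],
  [1,[1,0.2,0],[0,0,0]],
  [1,[1.5,0.4,0],[0,0,0]],
  [1,[2,0.5,0],[0,0,0]],
  [1,[2.5,0.6,0],[0,0,0]],
])

```text
time_s: 36.4
ee_pos: [485.0, -163.3, 28.4]
ee_rot: [-179.9, 0.2, 24.1]
force: [-9.4, -2.3, 3.0]
gripper_width: 0.4
```

>>> drive_tool([
  [1,[0.3,0.1,0],[0,0,0]],
  [1,[0.6,0.1,0],[0,0,0]],
  [1,[0.6,0.1,0],[0,0,0]],
  [1,[0.6,0.1,0],[0,0,0]],
  [1,[0.6,0.1,0],[0,0,0]],
])

```text
time_s: 36.9
ee_pos: [485.2, -163.3, 28.4]
ee_rot: [-179.9, 0.2, 24.1]
force: [-9.7, -2.5, 2.9]
gripper_width: 0.4
```

>>> drive_tool([
  [1,[0.3,0,0],[0,0,0]],
  [1,[0.6,0.1,0],[0,0,0]],
  [1,[0.6,0.1,0],[0,0,0]],
  [1,[0.6,0.1,0],[0,0,0]],
  [1,[0.6,0.1,0],[0,0,0]],
])

```text
time_s: 37.4
ee_pos: [485.5, -163.2, 28.3]
ee_rot: [-179.9, 0.3, 24.1]
force: [-11.4, -2.9, 3.1]
gripper_width: 0.5
```

```bash
python3 - <<'E'
from tin import *
t=env.grab_frame("top");pickle.dump(t,open("top20.pkl","wb"))
F=[]
for i in range(1):
    F.append(env.state()['force'])
f=np.array(F[0]);print(rk(env.state()['ee_pos']),f, "rack fx",f[0]*np.cos(r2[2])+f[1]*np.sin(r2[2]))
cv2.imwrite("pics/t20.png",cv2.resize(t["image"][110:230,245:400,::-1],None,fx=5,fy=5,interpolation=cv2.INTER_CUBIC))
E
```

```text
[-122.26940333   34.51567617] [-10.29300431  -3.18610688   2.792981  ] rack fx -10.697725528646936
```

View pics/t20.png

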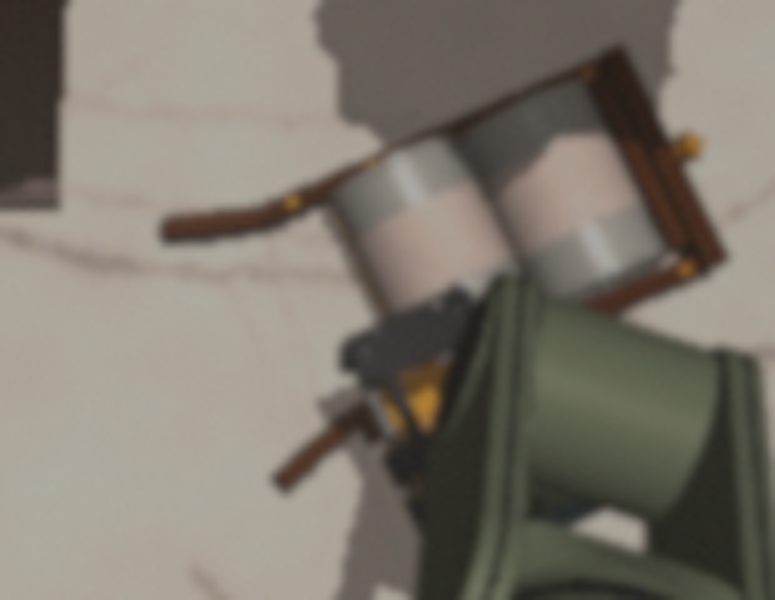

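>>> drive_tool([
  [1,[-1,0,0],[0,0,0]],
  [1,[-2,0,0],[0,0,0]],
  [1,[-4,0,0],[0,0,0]],
  [1,[-8,0,0],[0,0,0]],
  [1,[-14,0,0],[0,0,0]],
])

```text
time_s: 37.95
ee_pos: [476.9, -169.1, 29.1]
ee_rot: [179.8, -0.2, 24.1]
force: [0.5, -0.0, 0.2]
gripper_width: 0.5
```

>>> drive_tool([
  [1,[-15,0,-10],[0,0,0]],
  [1,[-25,0,-30],[0,0,0]],
  [1,[-30,0,-60],[0,0,0]],
  [1,[-40,0,-95],[0,0,0]],
  [1,[-60,0,-130],[0,0,0]],
])

```text
time_s: 38.45
ee_pos: [420.1, -193.3, 160.4]
ee_rot: [179.9, -0.1, 24.1]
force: [1.0, -0.3, 1.0]
gripper_width: 0.5
```

>>> drive_tool([
  [1,[-20,35,-5],[0,0,0]],
  [1,[-40,70,-10],[0,0,0]],
  [1,[-60,105,-10],[0,0,0]],
  [1,[-70,130,-10],[0,0,0]],
  [1,[-75,140,-10],[0,0,0]],
])

```text
time_s: 38.95
ee_pos: [408.2, -353.9, 169.2]
ee_rot: [179.9, -0.0, 23.9]
force: [0.3, 0.5, 0.0]
gripper_width: 0.4
```

```bash
python3 snap.py 21;python3 - <<'E'
from tin import *
t=env.grab_frame("top");pickle.dump(t,open("top21.pkl","wb"))
print(env.state()['time_s'])
a=cv2.resize(t["image"][110:230,245:400,::-1],None,fx=5,fy=5,interpolation=cv2.INTER_CUBIC)
cv2.imwrite("pics/t21.png",a)
cv2.imwrite("pics/t21f.png",cv2.resize(t["image"][:,:,::-1],(800,600)))
E
```

```text
39.0 [ 408.3 -354.2  168.9] [ 1.7988e+02 -1.0000e-02  2.3920e+01] [ 0.47 -1.8  -0.55]
39.05
```

View pics/t21.png

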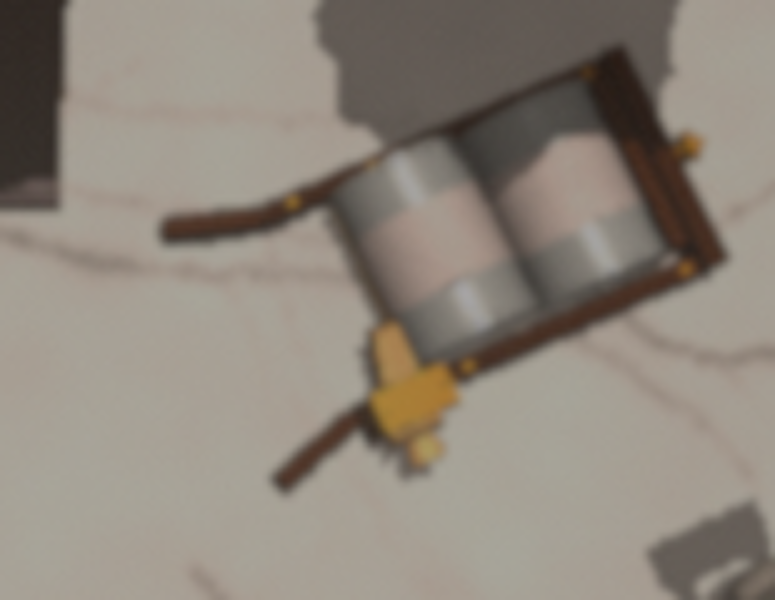

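View pics/s21.png

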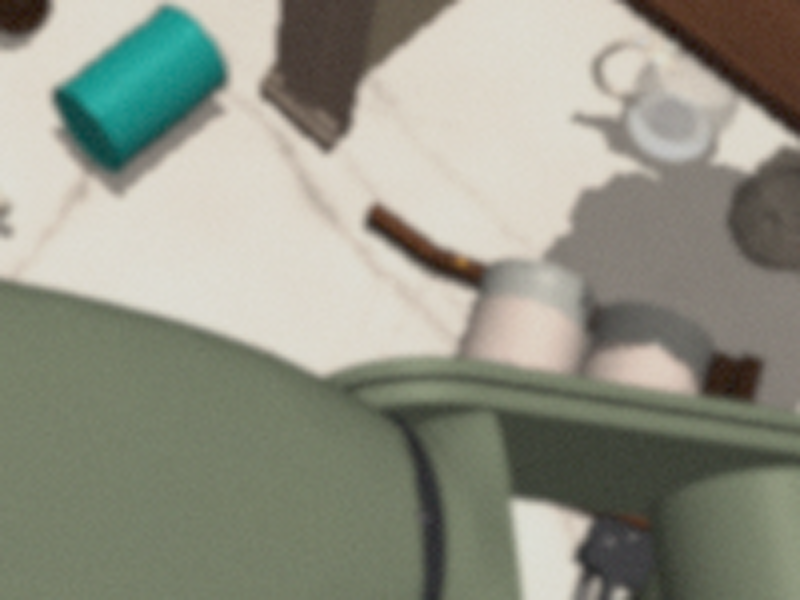

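View pics/t21f.png

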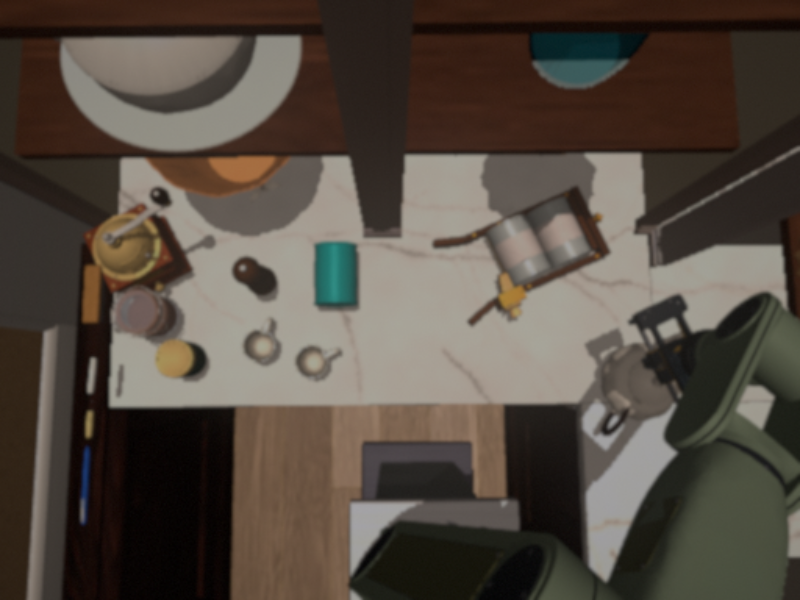

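>>> drive_tool([
  [1,[0,0,-20],[0,0,0]],
  [1,[0,0,-45],[0,0,0]],
  [1,[0,0,-70],[0,0,0]],
  [1,[0,0,-80],[0,0,0]],
  [1,[0,0,-80],[0,0,0]],
])

```text
time_s: 39.55
ee_pos: [409.4, -350.6, 249.8]
ee_rot: [179.9, -0.1, 24.1]
force: [0.4, -1.2, -0.9]
gripper_width: 0.5
```

```bash
python3 - <<'E'
from tin import *
t=env.grab_frame("top")
print(env.state()['force'],env.state()['ee_pos'],env.state()['time_s'])
t0=load("top0");t1=load("top21")
K=t["image"][180:300,370:500,::-1];A=t0["image"][180:300,370:500,::-1]
cv2.imwrite("pics/pot.png",np.hstack([cv2.resize(x,None,fx=3,fy=3,interpolation=cv2.INTER_CUBIC) for x in(A,K)]))
# key/tins drift since 21
d=np.abs(t["image"][110:230,300:400].astype(int)-t1["image"][110:230,300:400]).mean();print("diff",d)
for q in ((0,-24),):pass
E
```

```text
[ 0.14881617  0.10571779 -0.59318094] [ 408.88926859 -350.28618386  248.3438569 ] 39.6
diff 1.9372777777777779
```

View pics/pot.png

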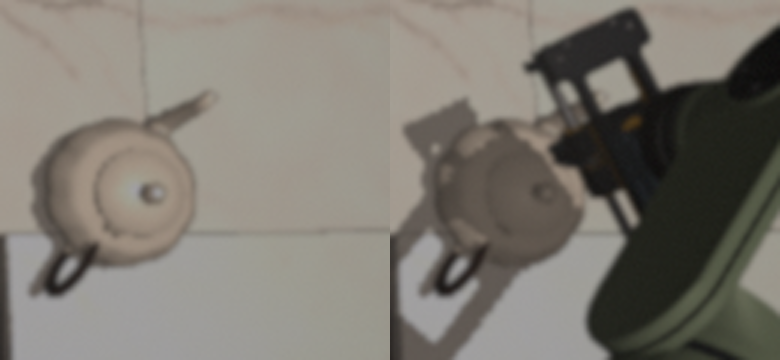

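```bash
python3 -c "
from h import *
print(env.job_done(), env.state()['time_s'])"
```

```text
the job is handed in; nothing more can be done
the job is handed in; nothing more can be done
```

The loose tin is in the rack behind the brass strip, with the wedge key pushed in against it. I handed the job in at about 39.6 s of the 64 s allowed.

**Rolling in:** I rolled the tin along the worktop with both open fingers at mid-height and straightened it in the mouth. The pushing force peaked at about 11 N when it met the strip. I then pressed on its top with about 7 to 13 N, rolled it slowly over the strip, and kept the fingertips on it until it was down.

**Key:** I pushed the key in about 38 mm, until it held at about 10.7 N and hardly moved any further, then backed off.

**Last checks:**
- The top view shows both tins side by side behind the strip, with the key against the loose tin. The arm was clear and read close to zero force.
- The cups, pepper mill, tea tin and turquoise tin look unmoved.
- On the way out the gripper passed close to the teapot. I raised it, and the teapot had not moved.

**What did not fit or could not be checked:**
- The force showed the strip about 2 mm nearer than my image estimate, so I relied on the force.
- The row tin had rolled 2 to 3 mm towards the stop by the time the loose tin was down. I saw no sign of a knock, but no force was measured between the two tins.
- I judged the row tight from the key's force and the pictures only. I could not test it directly.

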